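# Hold a tube rack against the shaker's sprung rail

## Robot

A 6-joint arm with a two-finger parallel gripper is mounted at the origin on the work surface. World frame = base frame: x ahead of the robot, y to its left, z up, the work surface at z = 0. Lengths are in m, angles in rad, forces in N, time in s.
With the tool pointing down it reaches from about 0.325 to 0.9 m from the base axis. Payload 6.1 kg.
Tool frame: the origin (TCP) lies on the centre line of the jaws, within the pads' length; the fingertips stand 14 mm ahead of it and the grasp point (between the pads) lies 5 mm behind it (arm.tcp_to_tips is the distance from the TCP to the fingertips, in m); z points along the fingers, y is the direction in which the jaws open and shut (so a half turn about z gives the same grasp; the last joint's range is limited). The gripper opens to 87 mm and grips with 3 to 60 N. Pads are 19 mm wide; open, the fingers measure 117 mm over their backs; the gripper's body (75 mm by 190 mm) begins 51 mm behind the grasp point.
Start: joints at [1.148, 0.22, 1.526, -0, 1.395, -0.126], TCP at [0.183, 0.598, 0.2] pointing down, gripper open.
Joint ranges: [-2.98, 2.98], [-0.91, 2.08], [0.09, 2.57], [-1.24, 4.39], [0.2, 2.65], [-2.68, 2.68]. Speed limits (rad/s): [2.57, 2.57, 3.01, 3.14, 3.14, 3.14].

## Interface

Orientations are given as a unit quaternion [w, x, y, z].
In Python, from cell import arm gives the robot as it stands.
- The arm moves only by the tool play_rows, never from a script. Its arguments are lists of equal length, an entry for each row: "slide": the shift along the tool's x, y, z in m, a list of three; "dr": the turn, a rotation vector about the tool's x, y, z in rad, a list of three. A call has 1 to 8 rows; each row is the pose to reach, as a shift and turn from the pose commanded when the call began, along the tool's axes at that moment; what a row does not reach only later rows make up. A row lasts 1/8 s, in which the tool goes at most 62.5 mm and 10.7 degrees, less where a joint would pass 70% of its speed; a pose out of reach is approached as far as the arm can. A call with a gripper value outside its range is refused whole. "fingers" is the opening, from 0 (shut) to 1 (fully open), set as the call begins (left out, the last holds). The fingers move at their own pace and stop on an object; the grip force is fixed at half the most. Time passes only in rows, so rows that repeat a pose let the fingers close. It gives the time, the measured TCP pose, the force and the opening at its end, in the units of the state.
- arm.get_obs(): the state, without advancing time (a new reading comes with each control period).
- arm.read_camera(name): name is "side" or "top"; returns a dict with "color" (480x640x3 uint8, red, green, blue), "fov_y" (degrees; the focal length in pixels is half the picture's height over the tangent of half this angle, whatever the lens; pixels are square), "cx", "cy" (the principal point, pixels), "world_to_cam" (4x4, takes a point from world to camera coordinates). Camera axes: x right, y down, z forward; pixel columns grow to the right and rows downward; lengths in m; the calibration is good to about 2 mm. A picture is of the moment at which its call begins. There is no depth.
- arm.finish_job(): hands the job in, once; it reports no verdict.
The state is a dict: "clock": time; "joints": joint angles; "joint_vel": joint speeds; "tau": joint torques, N m; "eef_pos": TCP position; "tcp_rot": TCP orientation; "wrist_force": force on the tool from outside, world axes, zero at the start; "ft_torque": the same for the moment, N m; "opening": opening from 0.0 (shut) to 1.0 (fully open).
Only numpy, scipy, OpenCV 4.12 (cv2) and the standard library are available. Lean on these libraries where they do the work, as an engineer would, in place of code of your own. Each camera call takes 0.05 s, during which the arm holds its last target.

## Task

On the orbital shaker, first slide the side stop along its track until its red pointer lines up with the yellow clip. Then bring the orange tube rack, standing flat on the platform, with its left end right up against the side stop and its long far side pressed squarely on the blue sprung rail, so that the rail's red pointer stands in the green zone (about 8 N); hold it there steadily and finish while still holding, so that I can fasten the rack. Keep the rack upright, never drive the rail to its end stop, and leave the beaker, the bottle and the tip box alone.

Things in the scene. Friction and masses are not known exactly. Their poses are not given: they have to be found in the camera images.
- shaker: White orbital shaker, fixed to the bench, with an aluminium platform 300 (x) x 370 (y) mm whose top is 92 mm above the bench. Origin: centre of its underside, on the bench. x points to the far side (away from the robot at yaw 0), y to the left, z up. The other directions given here are along these axes.
- stop (a joint): Position of the side stop on its track, m: 0 at the left end, growing as it slides to the right (shaker -y), up to 0.12. It needs about 5 N to slide and stays where it is left. Sliding it moves nothing else.
- stop_grip (a point): Grip point of the side stop, 40 mm above the platform, on its green upright grip near the platform's near edge. The grip is 14 mm thick (shaker y) and 26 mm long (shaker x), its top 53 mm above the platform; below 16 mm there is a carriage 36 mm wide. The red pointer lies on its near side, at the same y (shaker frame). The stop is set right when this y equals that of mark. Axes as the shaker's.
- stop_face (a point): Point on the right-hand face of the steel bar of the side stop, against which the rack's left end goes: 6 mm to the right (-y) of the grip point, 15 mm short of the bar's far end. The bar is 12 mm thick, runs along shaker x from the grip towards the rail, and stands 11 to 33 mm above the platform. Axes as the shaker's.
- mark: Yellow clip, 12 x 8 x 10 mm, fixed on the platform's near edge beside the track; origin: centre of its underside. It shows where the stop's red pointer has to be.
- rail (a joint): How far the sprung rail has been pushed back to the far side (shaker +x), m: 0 at rest, 0.03 at its end stop. Its spring gives 0.5 N per mm (500 N/m). The green zone of its gauge, at its right end, is 0.010 to 0.022 (5 to 11 N), with the middle at 0.016 (8 N); a black zone lies beyond.
- rail_face (a point): Centre of the near face of the blue sprung rail (moves with it). The rail is 310 mm long along shaker y, 14 mm thick, and stands 6 to 36 mm above the platform. Axes as the shaker's.
- rack_center (a point): Centre of the body of the loose orange tube rack, 20 mm above its underside. The body is 50 (x) x 130 (y) x 40 (z) mm, about 0.3 kg. Its +x side is the long side that goes against the rail, its +y end is the left end that goes against the stop; it stands on the platform, at the start turned by up to 0.3 rad from the shaker's axes. Eight small capped tubes are fixed in it, their caps 58 mm above its underside, all of them 27 mm or more (in y) from its centre.
- rack_handle (a point): Grip point on the rack's upright handle fin, 46 mm above the body's centre. The fin is 12 mm thick (rack x), 34 mm long (rack y) and reaches from 40 to 84 mm above the rack's underside. Pressing on the rail through the fin alone tends to tip the rack forward; pressing low on the middle of the body's near side (a flat face, 50 mm from the far side) keeps it flat. Axes as the rack's.
- rack_end (a point): Centre of the rack's left end face, 65 mm from the body's centre along rack +y. Axes as the rack's.
- beaker: Loose glass beaker, 72 mm across, 95 mm high, on the bench; origin: centre of its underside. Not to be touched.
- bottle: Loose glass bottle with a blue cap, 56 mm across, 105 mm high, on the bench; origin: centre of its underside. Not to be touched.
- tipbox: Loose blue box of pipette tips with a clear lid, 85 x 120 x 60 mm, on the bench; origin: centre of its underside. Not to be touched.
Things that resemble listed ones, but are neither listed nor needed, are in the scene too. Of the things shaped like the part that bears rack_center, the orange one is meant.

How it is judged:
On the way, in this order (a step that is already met when the one before it is completed fails the run):
1. the side stop stands at the yellow clip, at rest, within 5 mm, while the rack does not touch the rail (y of stop_grip in the frame of mark between -0.005 and 0.005 m and contact force between rack and rail below 0.5 N and velocity of joint stop between -0.005 and 0.005 m/s), for 0.2 s.
2. the rack is pressed on the rail by the gripper within the green zone, square, flat and against the stop, for a second (contact force between rack and rail between 5 and 11 N and value of joint rail between 0.01 and 0.022 m and y of rack_end in the frame of stop_face between -0.007 and 0.003 m and angle between the y axis of shaker and the y axis of rack_center, either way round below 0.06 rad and angle between rack_center's own z axis and vertical below 0.08 rad and z of rack_center in the frame of shaker below 0.118 m and contact force between the fingers and rack above 2 N and linear speed of rack below 0.01 m/s), for 1 s.
At the end, for the whole second after the job is handed in: Stop within 5 mm of the clip; gripper still pressing the rack on the rail with 5 to 11 N, rail pushed back 10 to 22 mm; rack's left end within 7 mm of the stop, square within 0.06 rad, upright within 0.08 rad, within 6 mm of flat on the platform, still (all of step 2 and y of stop_grip in the frame of mark between -0.005 and 0.005 m); the arm keeps its last pose, push and grip.
It fails at once if the rail driven to its end stop (value of joint rail above 0.0285 m).
It fails at once if the rack tipped by more than 0.4 rad (angle between rack_center's own z axis and vertical above 0.4 rad).
It fails at once if the beaker, bottle or tip box moved by more than 15 mm (distance of any of beaker, bottle, tipbox from where it was at the start of the episode above 0.015 m).
It also fails if it takes over 69 s, if anything falls off the work surface, if the arm or the gripper's body presses on something with over 40 N, if the wrist force passes 120 N, or if a joint passes its speed limit or range.

## Working session

There is one attempt and no reset: what is moved stays moved. The work goes in short steps, Python scripts to look and compute and a tool call to move; the robot and the scene stay as the last step left them, time stands still between calls to the robot, and variables do not carry over. Pictures are saved under pics/ and viewed, and the job is handed in when it is done.

Besides the shell and the picture viewer there is one more tool, called after "Request:" as name(argument=value, ...), one argument or row to a line, values as JSON. play_rows: Moves the arm, as the interface text tells. Its arguments: {"type":"object","properties":{"slide":{"type":"array"},"dr":{"type":"array"},"fingers":{"type":"number"}},"required":["slide","dr"]}

```bash
mkdir -p pics; ls; cat > look.py <<'E'
from cell import arm
import cv2,sys,pickle
for n in ("side","top"):
    r=arm.read_camera(n); pickle.dump(r,open(f"pics/{sys.argv[1]}_{n}.pkl","wb"))
    cv2.imwrite(f"pics/{sys.argv[1]}_{n}.png",r["color"][:,:,::-1])
o=arm.get_obs(); print({k:o[k] for k in("clock","eef_pos","tcp_rot","wrist_force","opening")})
E
python3 look.py a; python3 -c "
import pickle
for n in('side','top'):
    r=pickle.load(open(f'pics/a_{n}.pkl','rb'));print(r['fov_y'],r['cx'],r['cy'],r['world_to_cam'])"
```

```text
pics
{'clock': 0.1, 'eef_pos': array([0.18254605, 0.59712637, 0.19896598]), 'tcp_rot': array([-2.31380982e-04,  1.47850788e-01,  9.89009305e-01, -8.27732471e-04]), 'wrist_force': array([-0.48357114,  0.2743197 , -0.87810376]), 'opening': 1.0005326256853992}
48.59064984590116 307.29625576759867 244.46324404435418 [[ 0.93705956 -0.34883533  0.01527424 -0.51998035]
 [-0.15572013 -0.45665638 -0.87590878  0.18573933]
 [ 0.31252301  0.81840019 -0.4822349   1.43685282]
 [ 0.          0.          0.          1.        ]]
57.678041864267605 318.9987804992451 237.2596382836733 [[-2.43679338e-02 -9.99702703e-01  8.42666451e-04  3.56220575e-03]
 [-9.96548810e-01  2.42241332e-02 -7.93955957e-02  5.79576627e-01]
 [ 7.93515787e-02 -2.77446487e-03 -9.96842831e-01  1.17273748e+00]
 [ 0.00000000e+00  0.00000000e+00  0.00000000e+00  1.00000000e+00]]
```

View pics/a_side.png

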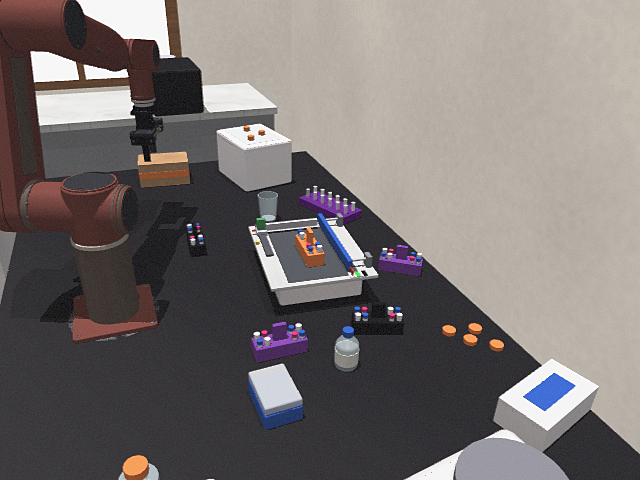

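View pics/a_top.png

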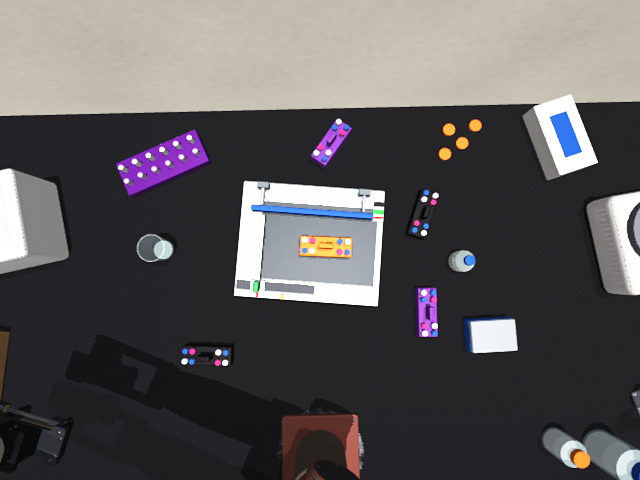

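```bash
python3 -c "
import cv2
a=cv2.imread('pics/a_top.png')[170:315,225:395];cv2.imwrite('pics/z_top.png',cv2.resize(a,None,fx=4,fy=4,interpolation=cv2.INTER_CUBIC))
a=cv2.imread('pics/a_side.png')[205:305,240:385];cv2.imwrite('pics/z_side.png',cv2.resize(a,None,fx=5,fy=5,interpolation=cv2.INTER_CUBIC))"
```

```text
(no output)
```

View pics/z_top.png

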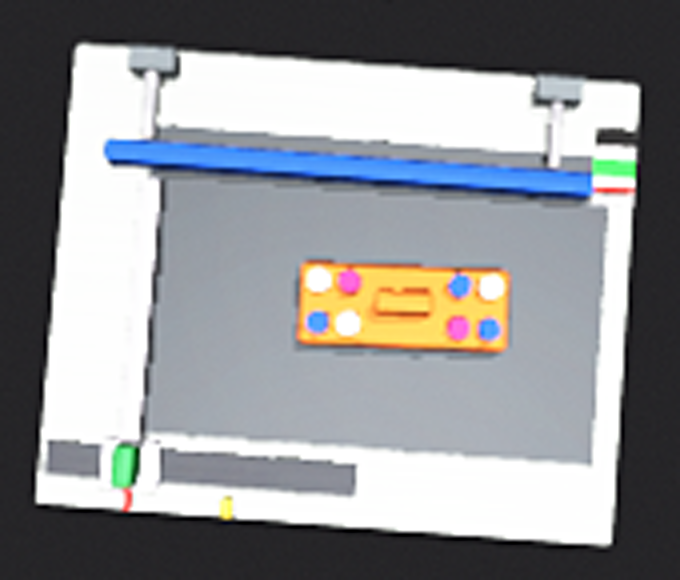

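View pics/z_side.png

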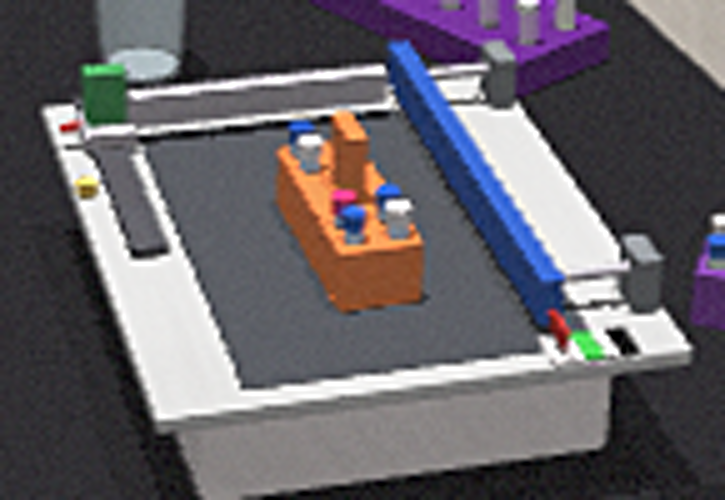

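```bash
cat > geo.py <<'E'
import numpy as np,pickle
def ray(r,px,z):
    f=240/np.tan(np.radians(r["fov_y"]/2));W=np.array(r["world_to_cam"]);R=W[:3,:3];t=W[:3,3]
    d=R.T@np.array([(px[0]-r["cx"])/f,(px[1]-r["cy"])/f,1]);c=-R.T@t
    return c+d*(z-c[2])/d[2]
def proj(r,p):
    f=240/np.tan(np.radians(r["fov_y"]/2));W=np.array(r["world_to_cam"]);q=W[:3,:3]@np.array(p)+W[:3,3]
    return np.array([f*q[0]/q[2]+r["cx"],f*q[1]/q[2]+r["cy"]])
E
cat > m1.py <<'E'
from geo import *
r=pickle.load(open('pics/a_top.pkl','rb'))
s=pickle.load(open('pics/a_side.pkl','rb'))
T=lambda u,v,z:ray(r,((u+.5)/4-.5+225,(v+.5)/4-.5+170),z)
S=lambda u,v,z:ray(s,((u+.5)/5-.5+240,(v+.5)/5-.5+205),z)
C=np.array([T(75,43,.092),T(640,85,.092),T(612,546,.092),T(36,505,.092)]);print(C)
L=np.array([[.15,.185],[.15,-.185],[-.15,-.185],[-.15,.185]])
c=C[:,:2].mean(0);Q=C[:,:2]-c
H=L.T@Q;th=np.arctan2(H[0,1]-H[1,0],H[0,0]+H[1,1]);print('shaker',c,th)
R=np.array([[np.cos(th),-np.sin(th)],[np.sin(th),np.cos(th)]])
print('resid',Q-L@R.T)
sh=lambda p:R.T@(p[:2]-c)
def show(n,p):print(n,p.round(4),'sh',sh(p).round(4))
show('grip top T',T(125,466,.145));show('grip top S',S(104,68,.145))
show('clip T',T(226,508,.102));show('clip S',S(88,184,.100))
show('rail L near top',T(106,162,.128));show('rail R near top',T(590,194,.128))
for n,u,v in(('fl',301,263),('fr',508,270),('nr',504,350),('nl',298,342)):show('rack '+n,T(u,v,.132))
show('fin top',T(405,301,.176))
show('fin S',S(350,116,.176))
show('rackS nl bottom r',S(338,313,.092));show('rackS br',S(420,300,.092))
E
python3 m1.py
```

```text
[[ 0.72778681  0.18345713  0.092     ]
 [ 0.69112768 -0.18436018  0.092     ]
 [ 0.39404918 -0.15568018  0.092     ]
 [ 0.42899772  0.21154988  0.092     ]]
shaker [0.56049035 0.01374166] -0.09627120679539021
resid [[ 2.08362885e-04 -9.50283149e-06]
 [-8.85420857e-04  4.59898477e-04]
 [ 6.46934326e-04  3.03131867e-04]
 [ 3.01236453e-05 -7.53527512e-04]]
grip top T [0.4539 0.1467 0.145 ] sh [-0.1189  0.1221]
grip top S [0.4548 0.1501 0.145 ] sh [-0.1183  0.1255]
clip T [0.4247 0.0893 0.102 ] sh [-0.1425  0.0622]
clip S [0.4263 0.0897 0.1   ] sh [-0.1409  0.0627]
rail L near top [0.6437 0.1587 0.128 ] sh [0.0689 0.1523]
rail R near top [ 0.6161 -0.1448  0.128 ] sh [ 0.0706 -0.1524]
rack fl [0.5767 0.0373 0.132 ] sh [0.0139 0.025 ]
rack fr [ 0.5692 -0.0916  0.132 ] sh [ 0.0188 -0.104 ]
rack nr [ 0.5194 -0.0876  0.132 ] sh [-0.0311 -0.1048]
rack nl [0.5275 0.0402 0.132 ] sh [-0.0354  0.0232]
fin top [ 0.5487 -0.0261  0.176 ] sh [-0.0079 -0.0408]
fin S [ 0.5532 -0.0157  0.176 ] sh [-0.0044 -0.03  ]
rackS nl bottom r [ 0.521  -0.0864  0.092 ] sh [-0.0297 -0.1035]
rackS br [ 0.5696 -0.0882  0.092 ] sh [ 0.0189 -0.1006]
```

```bash
cat > mv.py <<'E'
# usage: mv.py shx shy z yaw_rel  -> slide, dr from measured pose; tool y along shaker y rotated by yaw_rel
import sys,numpy as np
from scipy.spatial.transform import Rotation as R
from cell import arm
c=np.array([.5605,.01374]);th=-.0963
def cur():
    o=arm.get_obs();q=o["tcp_rot"];return o,np.array(o["eef_pos"]),R.from_quat([q[1],q[2],q[3],q[0]])
def tosh(p):
    d=p[:2]-c;return np.array([np.cos(th)*d[0]+np.sin(th)*d[1],-np.sin(th)*d[0]+np.cos(th)*d[1]])
o,p,Rt=cur()
print("t",o["clock"],"sh",tosh(p).round(4),"z",p[2].round(4),"F",np.round(o["wrist_force"],2),"open",round(o["opening"],3))
if len(sys.argv)>1:
    x,y,z,a=map(float,sys.argv[1:])
    w=np.array([c[0]+np.cos(th)*x-np.sin(th)*y,c[1]+np.sin(th)*x+np.cos(th)*y,z])
    Rd=R.from_euler('z',th+a)*R.from_matrix(np.diag([-1.,1,-1]))
    print("slide",(Rt.inv().apply(w-p)).round(4),"dr",(Rt.inv()*Rd).as_rotvec().round(4))
E
python3 mv.py -0.1185 0.1237 0.2 0
```

```text
t 0.1 sh [-0.4323  0.5443] z 0.199 F [-0.48  0.27 -0.88] open 1.001
slide [-0.3913 -0.3497 -0.0005] dr [-0.0017 -0.0004 -0.2005]
```

Request:
play_rows(
  slide=[
    [-0.045,-0.04,0],
    [-0.09,-0.08,0],
    [-0.135,-0.12,0],
    [-0.18,-0.16,0],
    [-0.225,-0.2,0],
    [-0.27,-0.24,0],
    [-0.315,-0.28,0],
    [-0.36,-0.32,0],
  ],
  dr=[
    [0,0,-0.025],
    [0,0,-0.05],
    [0,0,-0.075],
    [0,0,-0.1],
    [0,0,-0.125],
    [0,0,-0.15],
    [0,0,-0.175],
    [0,0,-0.2],
  ],
)

```text
clock: 1.1
eef_pos: [0.434, 0.1846, 0.1998]
tcp_rot: [0.0, 0.048, 0.999, 0.0]
wrist_force: [1.6, -0.0, -0.1]
opening: 0.999
```

```bash
python3 mv.py -0.1185 0.1237 0.16 0
```

```text
t 1.1 sh [-0.1424  0.1579] z 0.1998 F [ 1.58 -0.04 -0.08] open 0.999
slide [-0.0239 -0.0342  0.0398] dr [0.0002 0.0001 0.0004]
```

Request:
play_rows(
  slide=[
    [-0.024,-0.034,0.02],
    [-0.024,-0.034,0.05],
    [-0.024,-0.034,0.05],
  ],
  dr=[
    [0,0,0],
    [0,0,0],
    [0,0,0],
  ],
)

```text
clock: 1.48
eef_pos: [0.4518, 0.1493, 0.1473]
tcp_rot: [-0.003, 0.049, 0.999, -0.001]
wrist_force: [-0.2, 0.9, -1.2]
opening: 0.997
```

```bash
python3 look.py b; python3 mv.py -0.1185 0.1237 0.13 0;python3 -c "
import cv2
a=cv2.imread('pics/b_side.png')[155:305,220:385];cv2.imwrite('pics/zb.png',cv2.resize(a,None,fx=4,fy=4,interpolation=cv2.INTER_CUBIC))"
```

```text
{'clock': 1.575, 'eef_pos': array([0.45385828, 0.15044946, 0.15025679]), 'tcp_rot': array([-2.72127768e-04,  4.81742376e-02,  9.98838910e-01, -9.09138633e-06]), 'wrist_force': array([0.19475157, 0.08085421, 0.1368348 ]), 'opening': 1.0007998197036898}
t 1.575 sh [-0.1193  0.1258] z 0.1503 F [0.19 0.08 0.14] open 1.001
slide [-0.0008 -0.0021  0.0203] dr [-0.     -0.0005 -0.0001]
```

View pics/zb.png

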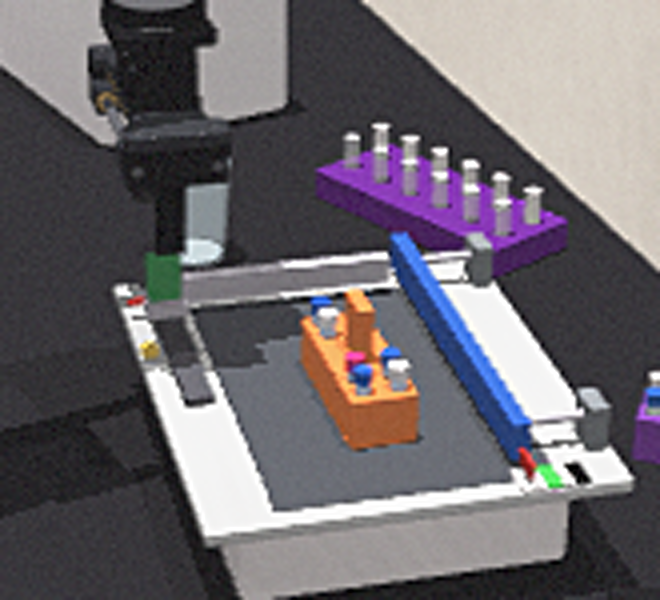

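```bash
python3 -c "
import cv2
a=cv2.imread('pics/b_top.png')[170:320,215:395];cv2.imwrite('pics/zbt.png',cv2.resize(a,None,fx=4,fy=4,interpolation=cv2.INTER_CUBIC))
a=cv2.imread('pics/b_side.png')[145:245,220:320];cv2.imwrite('pics/zbs.png',cv2.resize(a,None,fx=6,fy=6,interpolation=cv2.INTER_CUBIC))"
```

```text
(no output)
```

View pics/zbt.png

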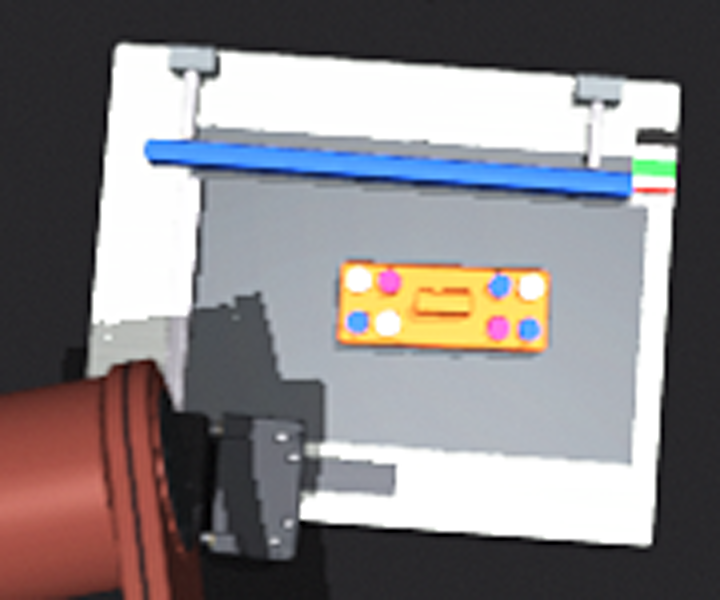

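View pics/zbs.png

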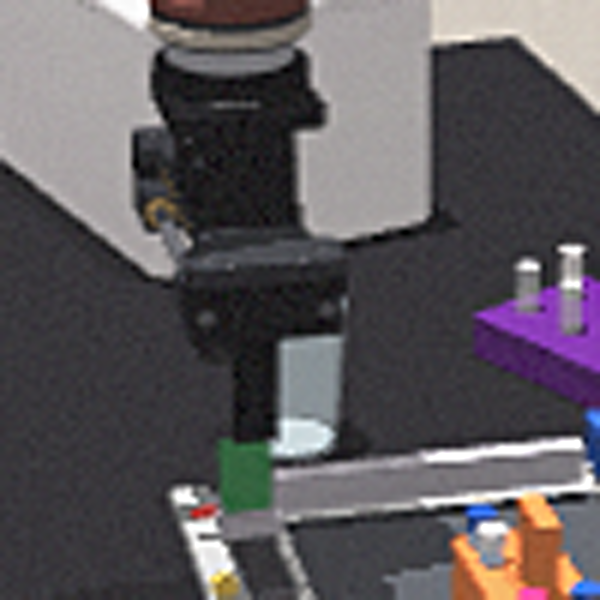

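```bash
python3 -c "
from geo import *
s=pickle.load(open('pics/b_side.pkl','rb'))
import math
th=-.0963;c=[.5605,.01374]
for n,x,y,z in (('near tip in',-.119,.0823,.136),('near tip out',-.119,.067,.136),('far tip',-.119,.17,.136),('griptop',-.119,.1235,.145),('gripR top',-.119,.1165,.145)):
    w=[c[0]+math.cos(th)*x-math.sin(th)*y,c[1]+math.sin(th)*x+math.cos(th)*y,z];p=proj(s,w);print(n,(p-[220,145])*6)"
```

```text
near tip in [257.3019177  492.35689238]
near tip out [263.04069791 505.94906289]
far tip [226.11705035 418.49624261]
griptop [241.81926701 441.02437489]
gripR top [244.32791064 446.91266164]
```

```bash
python3 -c "
import cv2,numpy as np
a=cv2.imread('pics/b_side.png')[185:245,235:285].astype(float);a=255*(a/255)**.45
cv2.imwrite('pics/zbs2.png',cv2.resize(a.astype(np.uint8),None,fx=10,fy=10,interpolation=cv2.INTER_NEAREST))"
```

```text
(no output)
```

View pics/zbs2.png

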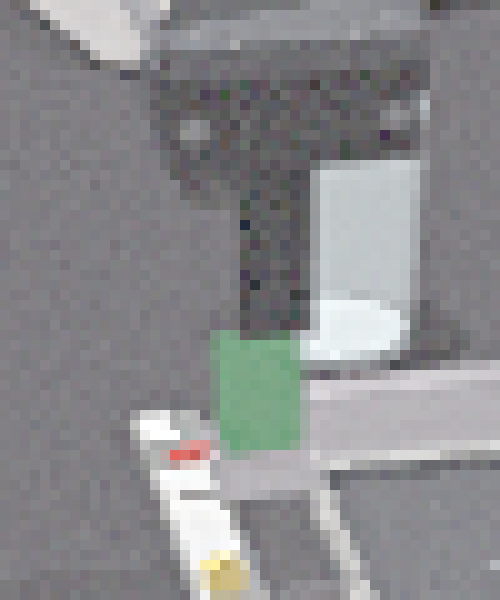

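```bash
python3 -c "
from geo import *
s=pickle.load(open('pics/b_side.pkl','rb'))
import math
th=-.0963;c=[.5605,.01374]
for y in (.03,.07,.0823,.1258,.17,.19,.22):
  for z in (.136,.206):
   o=[]
   for x in (-.119-.0375,-.119-.0095,-.119+.0095,-.119+.0375):
    w=[c[0]+math.cos(th)*x-math.sin(th)*y,c[1]+math.sin(th)*x+math.cos(th)*y,z];o.append(proj(s,w).round(1).tolist())
   print(y,z,o)"
```

```text
0.03 0.136 [[253.5, 236.3], [263.0, 235.3], [269.4, 234.6], [278.8, 233.6]]
0.03 0.206 [[252.7, 214.6], [262.4, 213.6], [268.9, 213.0], [278.5, 212.1]]
0.07 0.136 [[251.2, 230.2], [260.5, 229.2], [266.8, 228.5], [275.9, 227.6]]
0.07 0.206 [[250.4, 208.8], [259.9, 207.9], [266.3, 207.3], [275.6, 206.4]]
0.0823 0.136 [[250.5, 228.4], [259.8, 227.4], [266.0, 226.7], [275.1, 225.8]]
0.0823 0.206 [[249.7, 207.1], [259.1, 206.2], [265.5, 205.6], [274.8, 204.7]]
0.1258 0.136 [[248.2, 222.0], [257.2, 221.1], [263.3, 220.5], [272.2, 219.6]]
0.1258 0.206 [[247.3, 201.1], [256.5, 200.3], [262.7, 199.7], [271.8, 198.8]]
0.17 0.136 [[245.9, 215.9], [254.7, 215.0], [260.7, 214.5], [269.4, 213.6]]
0.17 0.206 [[244.9, 195.3], [254.0, 194.5], [260.1, 194.0], [269.0, 193.2]]
0.19 0.136 [[244.8, 213.2], [253.6, 212.4], [259.5, 211.8], [268.2, 211.0]]
0.19 0.206 [[243.9, 192.8], [252.9, 192.0], [258.9, 191.5], [267.7, 190.7]]
0.22 0.136 [[243.4, 209.3], [252.0, 208.5], [257.8, 207.9], [266.4, 207.1]]
0.22 0.206 [[242.4, 189.1], [251.2, 188.4], [257.2, 187.8], [265.9, 187.1]]
```

```bash
python3 look.py b2; python3 -c "
import cv2,numpy as np
a=cv2.imread('pics/b2_side.png')[165:265,220:320].astype(float);a=255*(a/255)**.45
cv2.imwrite('pics/zbs3.png',cv2.resize(a.astype(np.uint8),None,fx=6,fy=6,interpolation=cv2.INTER_NEAREST))"
```

```text
{'clock': 1.675, 'eef_pos': array([0.45470681, 0.15087281, 0.15132199]), 'tcp_rot': array([9.77780946e-04, 4.78391535e-02, 9.98854550e-01, 2.15288075e-04]), 'wrist_force': array([0.00832202, 0.17269038, 0.79719484]), 'opening': 1.0004419864626852}
```

View pics/zbs3.png

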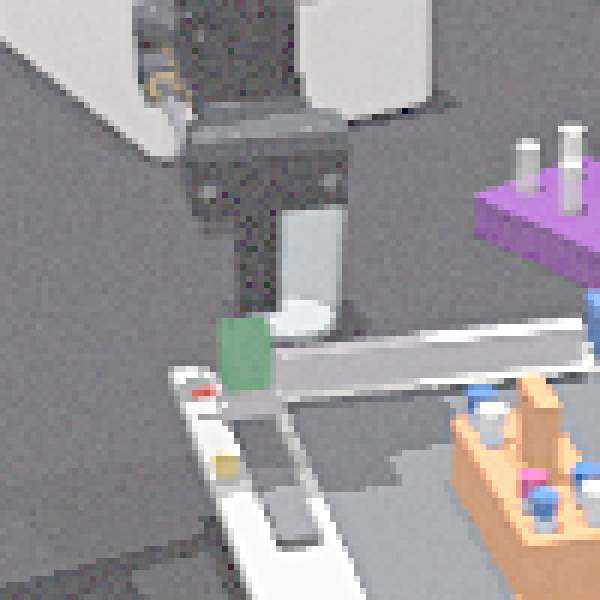

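```bash
python3 -c "
from geo import *
s=pickle.load(open('pics/b_top.pkl','rb'))
import math
th=-.0963;c=[.5605,.01374]
for y in (.03,.1258):
  for z in (.136,.206,.25,.3):
   o=[]
   for x in (-.119-.0375,-.119+.0375):
    w=[c[0]+math.cos(th)*x-math.sin(th)*y,c[1]+math.sin(th)*x+math.cos(th)*y,z];o.append(((proj(s,w)-[215,170])*4).round(1).tolist())
   print(y,z,o)
s=pickle.load(open('pics/a_side.pkl','rb'))
for z in (.186,.25,.3): print(proj(s,[.1825,.597,z]))
a=np.array([.2925,.956,0])
for k in (-.095,-.058,-.0435,.0435,.058): print(k,proj(s,np.array([.1825,.597,.185])+k*a),proj(s,np.array([.1825,.597,.255])+k*a))
"
python3 -c "
import cv2,numpy as np
a=cv2.imread('pics/a_side.png')[90:200,90:220].astype(float);a=255*(a/255)**.45
cv2.imwrite('pics/zas.png',cv2.resize(a.astype(np.uint8),None,fx=5,fy=5,interpolation=cv2.INTER_NEAREST))"
```

```text
0.03 0.136 [[310.2, 536.4], [319.5, 414.0]]
0.03 0.206 [[302.9, 545.4], [312.9, 414.5]]
0.03 0.25 [[297.8, 551.7], [308.3, 414.8]]
0.03 0.3 [[291.4, 559.6], [302.5, 415.1]]
0.1258 0.136 [[154.5, 525.1], [164.7, 402.8]]
0.1258 0.206 [[136.4, 533.3], [147.4, 402.5]]
0.1258 0.25 [[123.6, 539.0], [135.2, 402.2]]
0.1258 0.3 [[107.6, 546.2], [120.0, 401.9]]
[151.57789232 166.3141425 ]
[149.27584281 149.01172669]
[147.42356824 135.08986067]
-0.095 [146.13143103 176.45988163] [143.38900065 156.81816673]
-0.058 [148.32518618 172.50609549] [145.67271384 153.14166884]
-0.0435 [149.16404781 170.99422234] [146.54557188 151.73647454]
0.0435 [153.96607584 162.33956829] [151.53793229 143.69938712]
0.058 [154.72989893 160.96293647] [152.33135928 142.42206707]
```

View pics/zas.png

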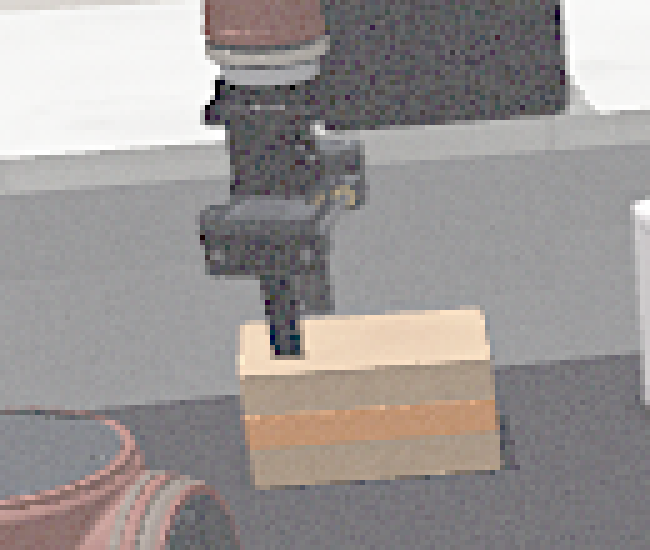

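```bash
python3 -c "
from cell import arm
print(arm.tcp_to_tips,[a for a in dir(arm) if a[0]!='_'])
print(arm.get_obs())"
```

```text
0.014 ['Unreachable', 'finish_job', 'get_obs', 'read_camera', 'tcp_to_tips']
{'clock': 1.675, 'joints': array([ 1.55543101e-01, -9.49447609e-02,  1.95071515e+00,  2.78120160e-05,
        1.28382004e+00, -1.31954618e+00]), 'joint_vel': array([ 0.00301207, -0.00447025, -0.00312299, -0.00129814, -0.00229125,
       -0.00083581]), 'tau': array([-2.32732147e-01, -3.21028197e+01, -3.67363930e+01, -2.97359470e-02,
        1.07295052e-01,  8.59172196e-04]), 'eef_pos': array([0.45470681, 0.15087281, 0.15132199]), 'tcp_rot': array([9.77780946e-04, 4.78391535e-02, 9.98854550e-01, 2.15288075e-04]), 'wrist_force': array([0.00832202, 0.17269038, 0.79719484]), 'ft_torque': array([-0.00736052, -0.00572584, -0.03918509]), 'opening': 1.0004419864626852}
```

Request:
play_rows(
  slide=[
    [0,-0.002,0.01],
    [0,-0.002,0.02],
    [0,-0.002,0.02],
  ],
  dr=[
    [0,0,0],
    [0,0,0],
    [0,0,0],
  ],
)

```text
clock: 2.05
eef_pos: [0.4528, 0.1482, 0.1287]
tcp_rot: [-0.001, 0.048, 0.999, -0.0]
wrist_force: [-0.3, -0.5, 0.5]
opening: 0.999
```

```bash
cat > side.py <<'E'
import sys,cv2,pickle,numpy as np
from cell import arm
n,u,v,w,h,f,cam=sys.argv[1],*map(int,sys.argv[2:7]),(sys.argv[7] if len(sys.argv)>7 else 'side')
r=arm.read_camera(cam);pickle.dump(r,open(f'pics/{n}.pkl','wb'))
a=r['color'][v:v+h,u:u+w,::-1].astype(float);a=255*(a/255)**(.5 if cam=='side' else 1.)
cv2.imwrite(f'pics/{n}.png',cv2.resize(a.astype(np.uint8),None,fx=f,fy=f,interpolation=cv2.INTER_NEAREST))
E
python3 side.py c 220 165 100 100 6; python3 mv.py
```

```text
t 2.1 sh [-0.1196  0.1236] z 0.1293 F [ 0.12  0.61 -0.24] open 0.999
```

View pics/c.png

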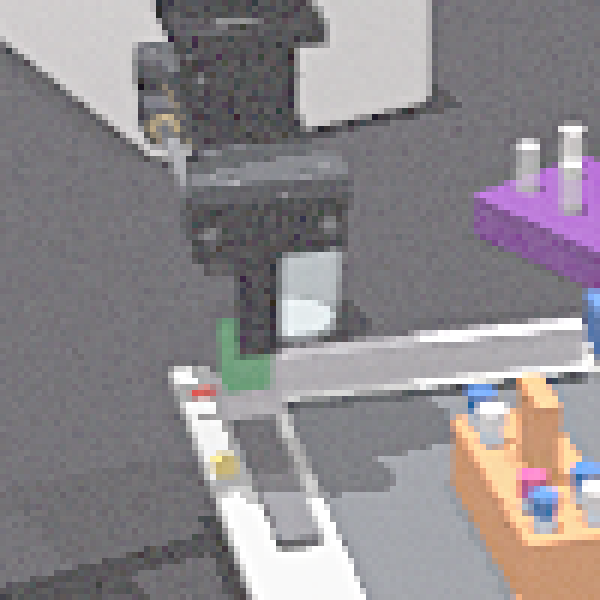

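Request:
play_rows(
  slide=[
    [0,0,0],
    [0,0,0],
    [0,0,0],
  ],
  dr=[
    [0,0,0],
    [0,0,0],
    [0,0,0],
  ],
  fingers=0.35,
)

```text
clock: 2.48
eef_pos: [0.4541, 0.1482, 0.1302]
tcp_rot: [0.0, 0.048, 0.999, 0.0]
wrist_force: [0.5, 1.2, 0.6]
opening: 0.743
```

```bash
python3 side.py d 220 165 100 100 6; python3 mv.py
```

```text
t 2.525 sh [-0.1189  0.1236] z 0.1302 F [-0.47 -0.13  0.23] open 0.701
```

View pics/d.png

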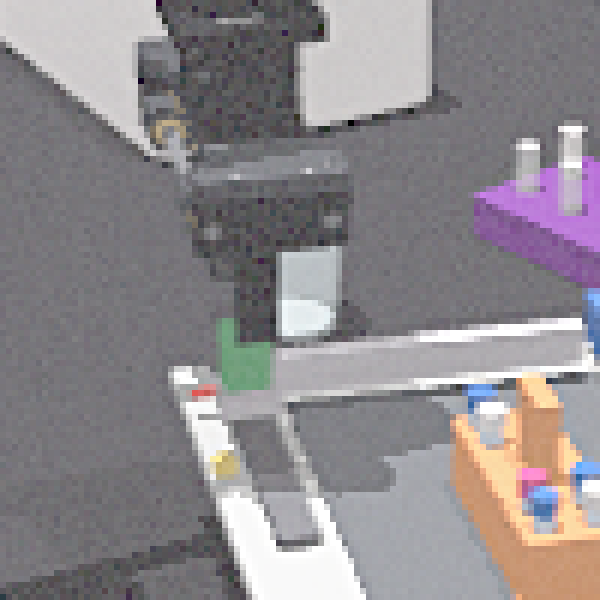

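Request:
play_rows(
  slide=[
    [0,0,0],
    [0,0,0],
    [0,0,0],
    [0,0,0],
    [0,0,0],
    [0,0,0],
  ],
  dr=[
    [0,0,0],
    [0,0,0],
    [0,0,0],
    [0,0,0],
    [0,0,0],
    [0,0,0],
  ],
  fingers=0.3,
)

```text
clock: 3.28
eef_pos: [0.4539, 0.1482, 0.1299]
tcp_rot: [-0.0, 0.048, 0.999, -0.0]
wrist_force: [-0.1, -0.3, -0.1]
opening: 0.302
```

```bash
python3 side.py e 220 165 100 100 6; python3 mv.py
```

```text
t 3.325 sh [-0.1191  0.1236] z 0.1299 F [0.7  0.9  0.53] open 0.299
```

View pics/e.png

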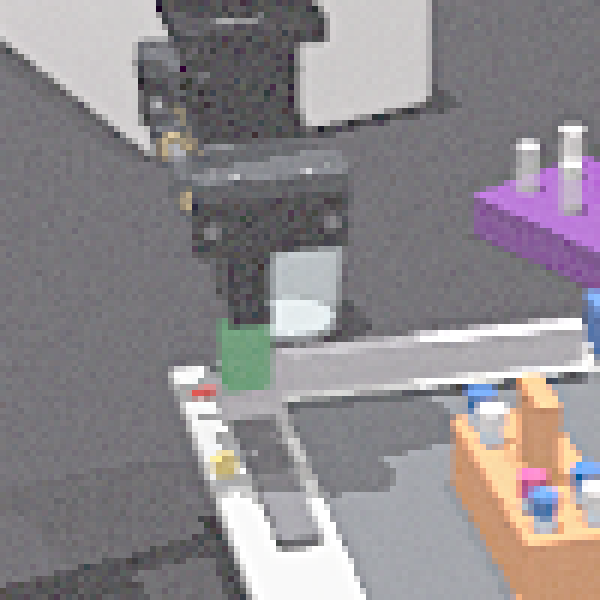

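Request:
play_rows(
  slide=[
    [0,0,0.003],
    [0,0,0.006],
    [0,0,0.009],
    [0,0,0.009],
  ],
  dr=[
    [0,0,0],
    [0,0,0],
    [0,0,0],
    [0,0,0],
  ],
)

```text
clock: 3.82
eef_pos: [0.4535, 0.1482, 0.1205]
tcp_rot: [-0.0, 0.048, 0.999, -0.0]
wrist_force: [0.1, -0.5, 0.4]
opening: 0.301
```

```bash
python3 side.py f 220 165 100 100 6; python3 mv.py
```

```text
t 3.875 sh [-0.1192  0.1236] z 0.1207 F [ 0.19 -0.22  0.2 ] open 0.298
```

View pics/f.png

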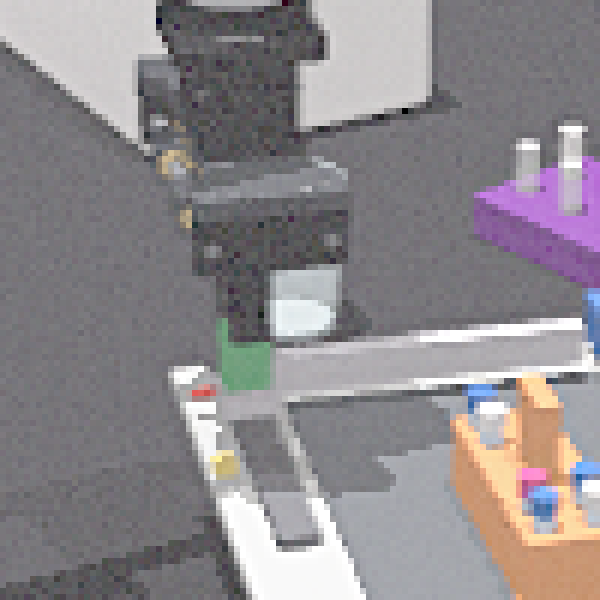

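Request:
play_rows(
  slide=[
    [0,0,0.004],
    [0,0,0.008],
    [0,0,0.012],
    [0,0,0.016],
    [0,0,0.016],
  ],
  dr=[
    [0,0,0],
    [0,0,0],
    [0,0,0],
    [0,0,0],
    [0,0,0],
  ],
)

```text
clock: 4.5
eef_pos: [0.4535, 0.1482, 0.1044]
tcp_rot: [-0.0, 0.048, 0.999, -0.0]
wrist_force: [0.9, -0.7, 0.4]
opening: 0.303
```

```bash
python3 side.py g 220 165 100 100 6; python3 mv.py
```

```text
t 4.55 sh [-0.1192  0.1236] z 0.1047 F [-0.33 -0.2   0.83] open 0.301
```

View pics/g.png

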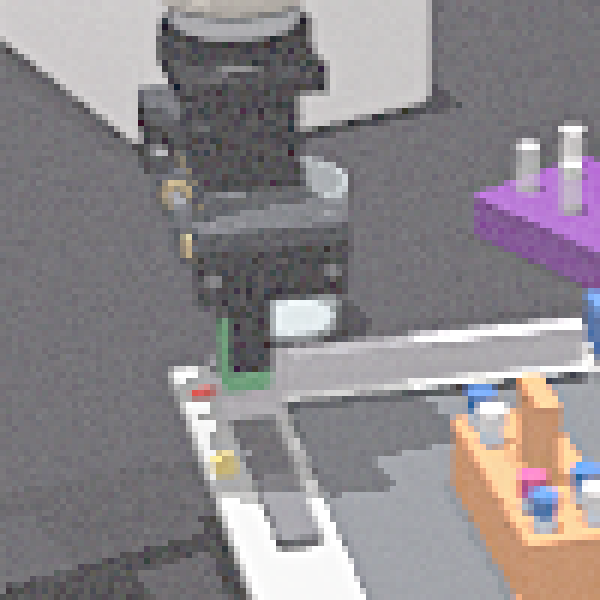

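Request:
play_rows(
  slide=[
    [0,0,0],
    [0,0,0],
    [0,0,0],
    [0,0,0],
  ],
  dr=[
    [0,0,0],
    [0,0,0],
    [0,0,0],
    [0,0,0],
  ],
  fingers=0.0,
)

```text
clock: 5.05
eef_pos: [0.4541, 0.1486, 0.1052]
tcp_rot: [0.0, 0.048, 0.999, 0.0]
wrist_force: [-0.4, 3.5, -0.3]
opening: 0.158
```

```bash
python3 side.py h 220 165 100 100 6; python3 mv.py -0.1192 0.0625 0.1044 0
```

```text
t 5.1 sh [-0.1189  0.1241] z 0.1051 F [1.09 3.29 0.04] open 0.158
slide [ 0.0002 -0.0616  0.0007] dr [ 0.0008  0.0004 -0.0005]
```

View pics/h.png

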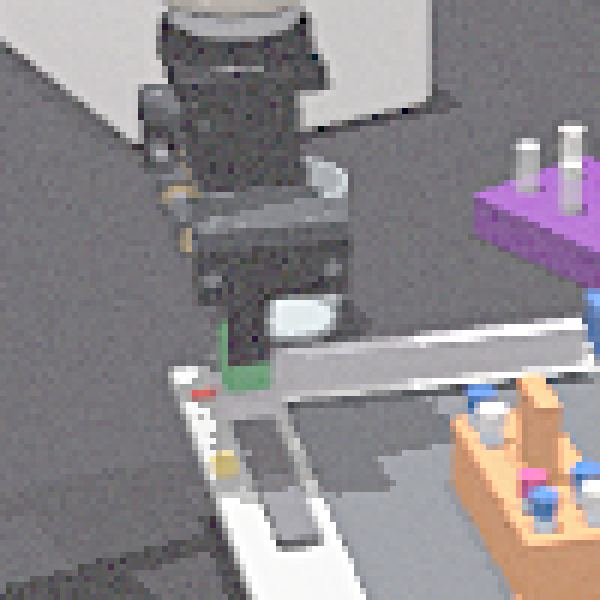

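Request:
play_rows(
  slide=[
    [0,-0.01,0],
    [0,-0.02,0],
    [0,-0.03,0],
    [0,-0.04,0],
    [0,-0.05,0],
    [0,-0.058,0],
    [0,-0.061,0],
    [0,-0.061,0],
  ],
  dr=[
    [0,0,0],
    [0,0,0],
    [0,0,0],
    [0,0,0],
    [0,0,0],
    [0,0,0],
    [0,0,0],
    [0,0,0],
  ],
)

```text
clock: 6.1
eef_pos: [0.4481, 0.0874, 0.1051]
tcp_rot: [0.0, 0.048, 0.999, 0.0]
wrist_force: [0.4, 3.3, 1.2]
opening: 0.156
```

```bash
python3 side.py i 220 165 100 100 6; python3 mv.py -0.1192 0.0625 0.1044 0
```

```text
t 6.15 sh [-0.119   0.0626] z 0.1051 F [0.69 1.16 1.47] open 0.158
slide [ 0.0002 -0.0001  0.0007] dr [-0.0002  0.0003 -0.0006]
```

View pics/i.png

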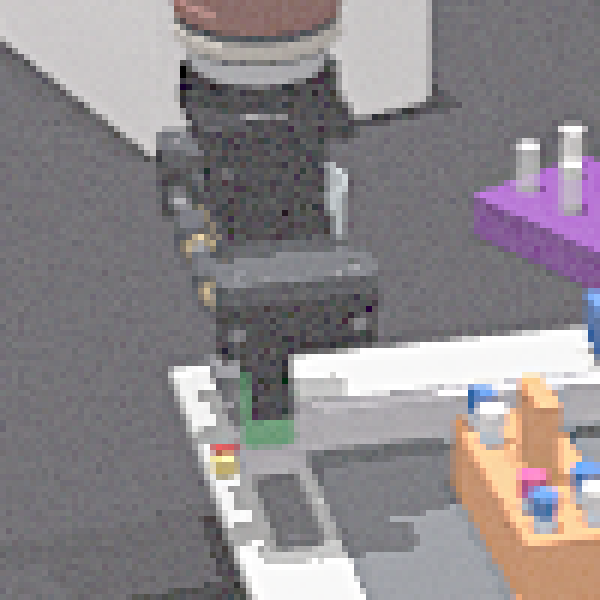

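```bash
cat > ptr.py <<'E'
import pickle,numpy as np,cv2,math
from geo import *
th=-.0963;c=[.5605,.01374]
Pw=lambda x,y,z:[c[0]+math.cos(th)*x-math.sin(th)*y,c[1]+math.sin(th)*x+math.cos(th)*y,z]
def cen(name):
    r=pickle.load(open(f'pics/{name}.pkl','rb'));a=r['color'].astype(float)
    R,G,B=a[...,0],a[...,1],a[...,2];o={}
    win=np.zeros(R.shape,bool);win[220:255,240:275]=1
    for k,w in(('red',np.clip(R-np.maximum(G,B)-25,0,None)),('yel',np.clip(np.minimum(R,G)-B-25,0,None))):
        w=w*win;v,u=np.nonzero(w);ww=w[v,u];o[k]=(round((u*ww).sum()/ww.sum(),2),round((v*ww).sum()/ww.sum(),2),len(u))
    return r,o
if __name__=='__main__':
    for n in('a_side','h','i'):
        r,o=cen(n);print(n,o)
    for y in(.1237,.1245,.0625,.0633):
        for x,z in((-.14,.096),(-.14,.101),(-.14,.108),(-.135,.1)):print(y,x,z,proj(r,Pw(x,y,z)).round(2))
E
python3 ptr.py; python3 side.py j 215 170 180 150 4 top
```

```text
a_side {'red': (np.float64(253.53), np.float64(229.95), 15), 'yel': (np.float64(256.75), np.float64(241.39), 19)}
h {'red': (np.float64(253.43), np.float64(230.82), 21), 'yel': (np.float64(256.86), np.float64(241.66), 21)}
i {'red': (np.float64(256.79), np.float64(239.28), 14), 'yel': (np.float64(256.75), np.float64(241.73), 18)}
0.1237 -0.14 0.096 [254.04 233.36]
0.1237 -0.14 0.101 [253.99 231.93]
0.1237 -0.14 0.108 [253.91 229.92]
0.1237 -0.135 0.1 [255.6  232.05]
0.1245 -0.14 0.096 [254.   233.25]
0.1245 -0.14 0.101 [253.94 231.82]
0.1245 -0.14 0.108 [253.87 229.81]
0.1245 -0.135 0.1 [255.55 231.93]
0.0625 -0.14 0.096 [257.56 242.57]
0.0625 -0.14 0.101 [257.51 241.1 ]
0.0625 -0.14 0.108 [257.44 239.05]
0.0625 -0.135 0.1 [259.16 241.21]
0.0633 -0.14 0.096 [257.51 242.44]
0.0633 -0.14 0.101 [257.46 240.98]
0.0633 -0.14 0.108 [257.39 238.93]
0.0633 -0.135 0.1 [259.11 241.09]
```

View pics/j.png

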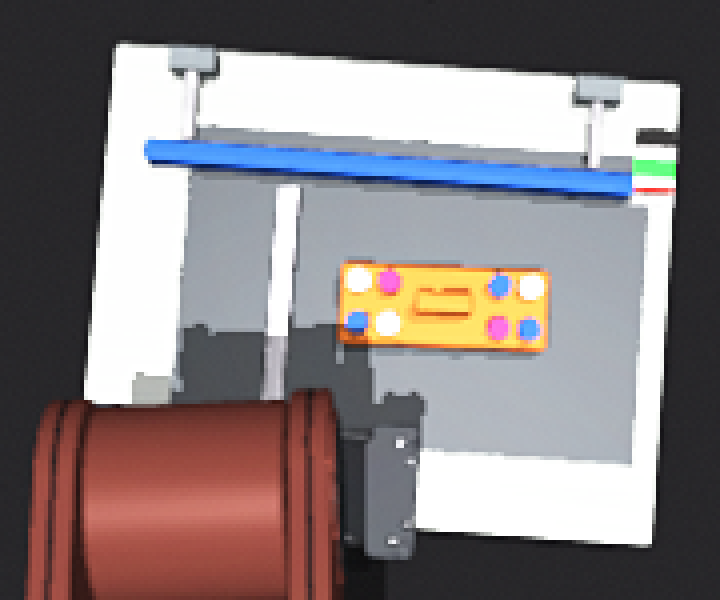

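```bash
python3 -c "
from geo import *
import math
r=pickle.load(open('pics/j.pkl','rb'));a=r['color'].astype(float).sum(2)
th=-.0963;c=np.array([.5605,.01374])
def sh(p):
    d=p[:2]-c;return np.array([math.cos(th)*d[0]+math.sin(th)*d[1],-math.sin(th)*d[0]+math.cos(th)*d[1]])
def edge(row,lo,hi):
    g=a[row,lo:hi];t=(g.max()+g.min())/2;i=np.nonzero(g>t)[0]
    L=i[0]+lo-(g[i[0]]-t)/(g[i[0]]-g[i[0]-1]);R=i[-1]+lo+(g[i[-1]]-t)/(g[i[-1]]-g[i[-1]+1]);return L,R
for row in(222,228,234,240,246):
    L,R=edge(row,275,296);print(row,L,R,sh(ray(r,(L,row),.125)),sh(ray(r,(R,row),.125)))
"

```

```text
222 283.38907284768214 288.9278606965174 [0.04509928 0.06927721] [0.04610197 0.0553802 ]
228 282.7388888888889 288.4988038277512 [0.02986034 0.06971854] [0.03090174 0.0552826 ]
234 282.4606413994169 288.04901960784315 [0.01472203 0.06922776] [0.01573115 0.05523711]
240 281.8493150684931 287.4975247524753 [-0.00044315  0.06957101] [0.00057548 0.05544608]
246 281.48513011152414 287.1355421686747 [-0.01553058  0.06929614] [-0.01451283  0.05518118]
```

Request:
play_rows(
  slide=[
    [0,0,0],
    [0,0,0],
    [0,0,0],
    [0,0,-0.03],
    [0,0,-0.08],
    [0,0,-0.1],
    [0,0,-0.1],
  ],
  dr=[
    [0,0,0],
    [0,0,0],
    [0,0,0],
    [0,0,0],
    [0,0,0],
    [0,0,0],
    [0,0,0],
  ],
  fingers=0.45,
)

```text
clock: 7.08
eef_pos: [0.4493, 0.0874, 0.2067]
tcp_rot: [0.002, 0.048, 0.999, 0.0]
wrist_force: [0.4, -0.1, -0.4]
opening: 0.45
```

```bash
python3 side.py k 220 165 100 100 6; python3 ptr.py >/dev/null; python3 -c "
from ptr import *
print(cen('k')[1])"; python3 mv.py -0.0082 -0.0404 0.2 -1.535
```

```text
{'red': (np.float64(256.96), np.float64(239.29), 15), 'yel': (np.float64(256.8), np.float64(241.73), 19)}
t 7.125 sh [-0.1189  0.0626] z 0.2049 F [ 0.13  0.51 -0.79] open 0.453
slide [-0.1108 -0.1029  0.0051] dr [6.0000e-04 7.0000e-04 1.5345e+00]
```

View pics/k.png

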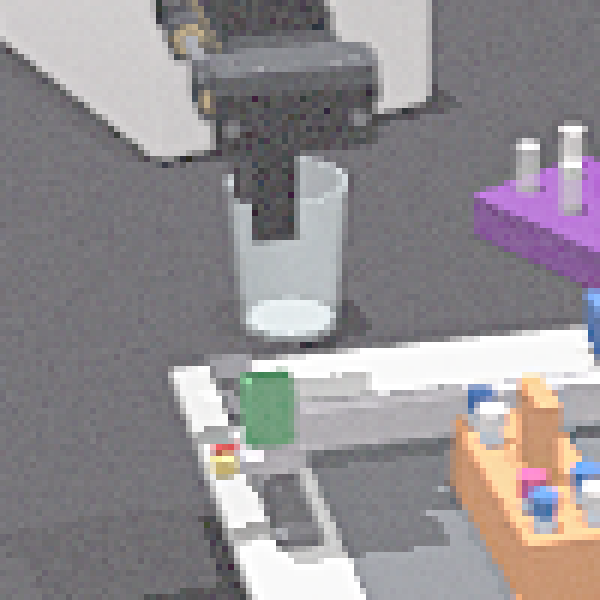

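Request:
play_rows(
  slide=[
    [-0.014,-0.013,0],
    [-0.028,-0.026,0],
    [-0.042,-0.039,0],
    [-0.056,-0.052,0],
    [-0.07,-0.065,0],
    [-0.084,-0.078,0],
    [-0.098,-0.091,0],
    [-0.111,-0.103,0],
  ],
  dr=[
    [0,0,0.18],
    [0,0,0.36],
    [0,0,0.54],
    [0,0,0.72],
    [0,0,0.9],
    [0,0,1.08],
    [0,0,1.26],
    [0,0,1.44],
  ],
)

```text
clock: 8.12
eef_pos: [0.5476, -0.0261, 0.2023]
tcp_rot: [-0.002, 0.697, 0.717, -0.001]
wrist_force: [0.5, -0.4, -0.4]
opening: 0.452
```

```bash
python3 mv.py -0.0082 -0.0404 0.16 -1.535
```

```text
t 8.125 sh [-0.009  -0.0409] z 0.2023 F [ 0.54 -0.4  -0.35] open 0.452
slide [0.0004 0.001  0.0423] dr [-0.0039 -0.0005  0.0884]
```

Request:
play_rows(
  slide=[
    [0,0,0.01],
    [0,0,0.04],
    [0,0,0.042],
    [0,0,0.042],
  ],
  dr=[
    [0,0,0.09],
    [0,0,0.09],
    [0,0,0.09],
    [0,0,0.09],
  ],
)

```text
clock: 8.62
eef_pos: [0.5479, -0.0256, 0.1623]
tcp_rot: [-0.001, 0.727, 0.687, -0.001]
wrist_force: [0.4, 0.3, 0.8]
opening: 0.448
```

```bash
python3 side.py l 270 165 100 110 6; python3 side.py lt 215 170 180 150 4 top; python3 mv.py -0.0082 -0.0404 0.124 -1.535
```

```text
t 8.725 sh [-0.0077 -0.0404] z 0.1637 F [ 0.29 -0.93 -0.22] open 0.449
slide [ 0.0001 -0.0006  0.0397] dr [0.0011 0.0002 0.0047]
```

View pics/l.png

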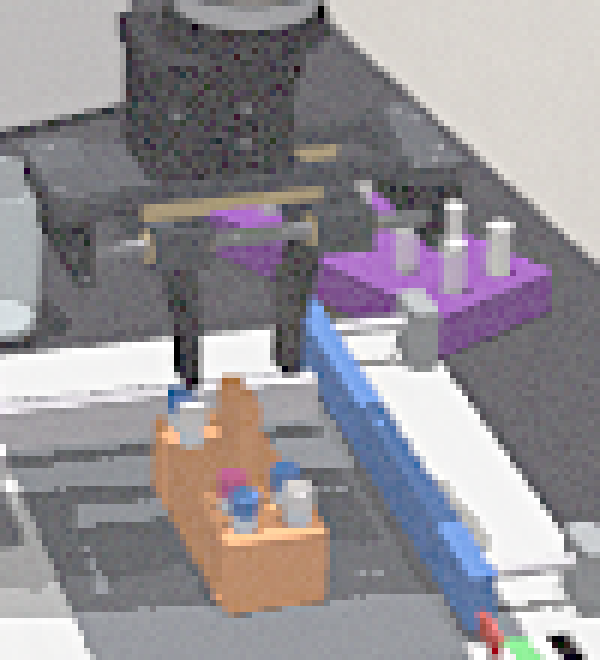

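View pics/lt.png

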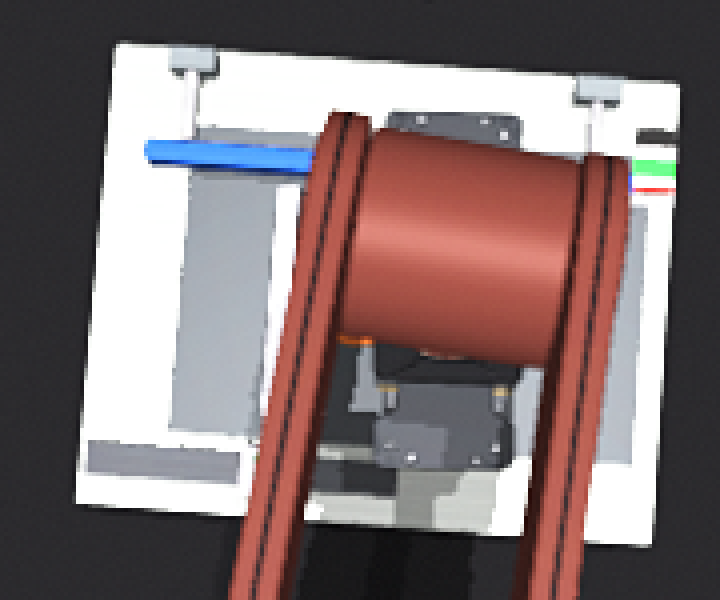

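Request:
play_rows(
  slide=[
    [0,0,0.01],
    [0,0,0.02],
    [0,0,0.03],
    [0,0,0.038],
    [0,0,0.038],
    [0,0,0.038],
  ],
  dr=[
    [0,0,0],
    [0,0,0],
    [0,0,0],
    [0,0,0],
    [0,0,0],
    [0,0,0],
  ],
)

```text
clock: 9.48
eef_pos: [0.5487, -0.0258, 0.1251]
tcp_rot: [0.0, 0.727, 0.687, 0.0]
wrist_force: [-0.3, 0.3, -0.7]
opening: 0.452
```

```bash
python3 side.py m 270 165 100 110 6; python3 mv.py -0.0082 -0.0404 0.124 -1.535
```

```text
t 9.525 sh [-0.0078 -0.0405] z 0.1253 F [-0.32  0.22  0.56] open 0.446
slide [ 0.0001 -0.0004  0.0013] dr [0.0007 0.0001 0.0045]
```

View pics/m.png

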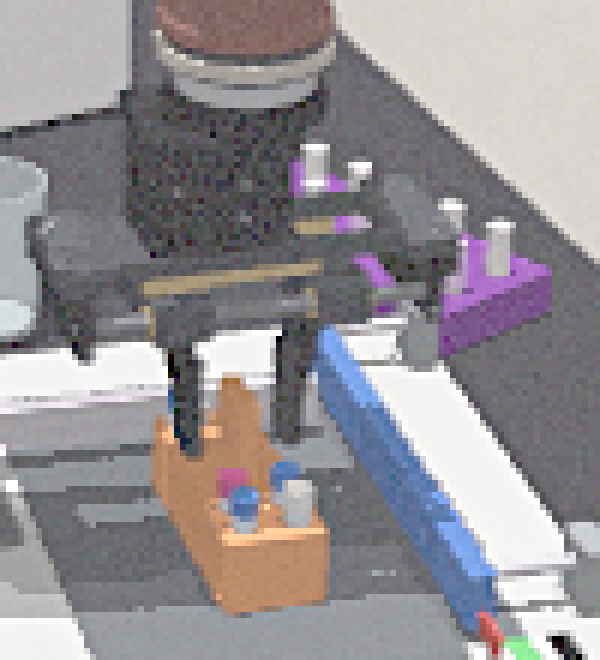

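Request:
play_rows(
  slide=[
    [0,0,0],
    [0,0,0],
    [0,0,0],
    [0,0,0],
    [0,0,0],
    [0,0,0],
  ],
  dr=[
    [0,0,0],
    [0,0,0],
    [0,0,0],
    [0,0,0],
    [0,0,0],
    [0,0,0],
  ],
  fingers=0.0,
)

```text
clock: 10.28
eef_pos: [0.5486, -0.0258, 0.125]
tcp_rot: [0.0, 0.727, 0.687, 0.0]
wrist_force: [0.3, 0.8, -0.1]
opening: 0.133
```

```bash
python3 side.py n 270 165 100 110 6; python3 mv.py 0.0395 -0.0105 0.1253 -1.5708
```

```text
t 10.325 sh [-0.0081 -0.0404] z 0.1249 F [ 0.15  0.62 -0.86] open 0.139
slide [ 0.028   0.0487 -0.0003] dr [0.0001 0.     0.0403]
```

View pics/n.png

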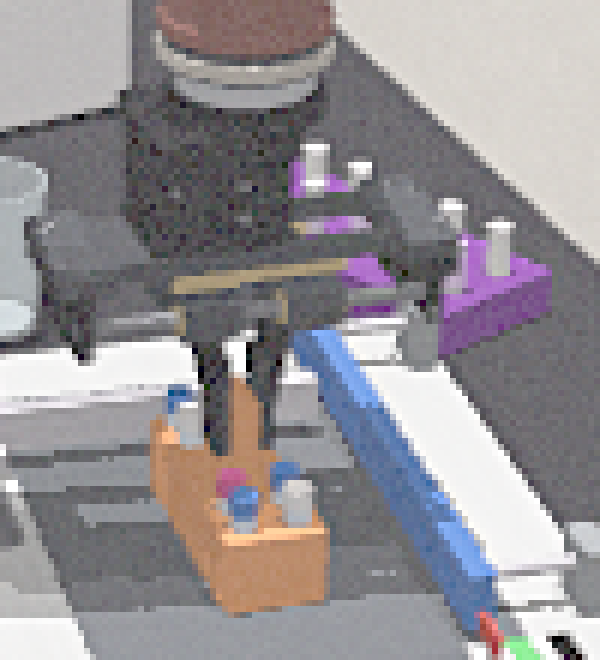

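Request:
play_rows(
  slide=[
    [0.004,0.007,0],
    [0.008,0.014,0],
    [0.012,0.021,0],
    [0.016,0.028,0],
    [0.02,0.035,0],
    [0.024,0.042,0],
    [0.027,0.0485,0],
    [0.027,0.0485,0],
  ],
  dr=[
    [0,0,0.005],
    [0,0,0.01],
    [0,0,0.015],
    [0,0,0.02],
    [0,0,0.025],
    [0,0,0.03],
    [0,0,0.04],
    [0,0,0.04],
  ],
)

```text
clock: 11.32
eef_pos: [0.5995, -0.0009, 0.125]
tcp_rot: [0.0, 0.74, 0.672, 0.001]
wrist_force: [1.8, 1.5, 0.7]
opening: 0.136
```

```bash
python3 side.py o 240 165 140 120 5; python3 mv.py 0.0395 -0.0105 0.1253 -1.5708
```

```text
t 11.375 sh [ 0.0401 -0.0108] z 0.125 F [ 1.51  0.79 -2.22] open 0.132
slide [ 0.0003 -0.0006 -0.0003] dr [ 0.0017 -0.0009  0.0006]
```

View pics/o.png

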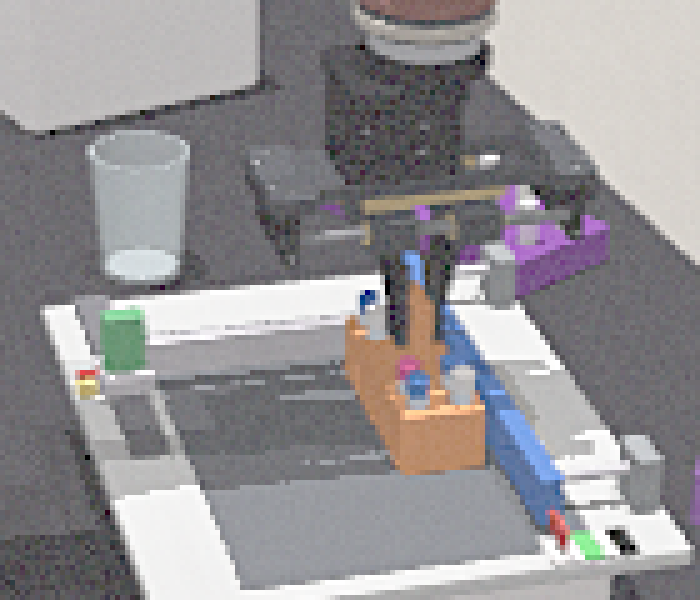

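Request:
play_rows(
  slide=[
    [0,0,0],
    [0,0,0],
    [0,0,0],
    [0,0,-0.03],
    [0,0,-0.07],
    [0,-0.03,-0.07],
    [0,-0.08,-0.07],
    [0,-0.13,-0.07],
  ],
  dr=[
    [0,0,0],
    [0,0,0],
    [0,0,0],
    [0,0,0],
    [0,0,-0.1],
    [0,0,-0.28],
    [0,0,-0.46],
    [0,0,-0.64],
  ],
  fingers=0.4,
)

```text
clock: 12.38
eef_pos: [0.4677, 0.011, 0.1949]
tcp_rot: [0.0, 0.489, 0.873, 0.0]
wrist_force: [-0.0, 0.6, 0.8]
opening: 0.4
```

```bash
python3 mv.py -0.09 -0.012 0.195 0
```

```text
t 12.375 sh [-0.0921 -0.0116] z 0.1949 F [-0.05  0.57  0.84] open 0.4
slide [-0.0016  0.0015 -0.0001] dr [ 0.000e+00  1.000e-04 -9.247e-01]
```

Request:
play_rows(
  slide=[
    [0,0,0],
    [0,0,0],
    [0,0,0],
    [0,0,0],
    [0,0,0],
    [0,0,0],
  ],
  dr=[
    [0,0,-0.18],
    [0,0,-0.36],
    [0,0,-0.54],
    [0,0,-0.72],
    [0,0,-0.9],
    [0,0,-0.925],
  ],
)

```text
clock: 13.12
eef_pos: [0.469, 0.0109, 0.195]
tcp_rot: [0.0, 0.051, 0.999, -0.0]
wrist_force: [0.3, 0.4, 0.4]
opening: 0.399
```

```bash
python3 side.py p 240 165 140 120 5; python3 side.py pt 215 170 180 150 4 top;python3 mv.py -0.02 -0.012 0.15 0
```

```text
t 13.225 sh [-0.0908 -0.0116] z 0.195 F [ 0.42  0.4  -0.59] open 0.398
slide [-0.0708  0.0002  0.045 ] dr [ 0.      0.0001 -0.0083]
```

View pics/p.png

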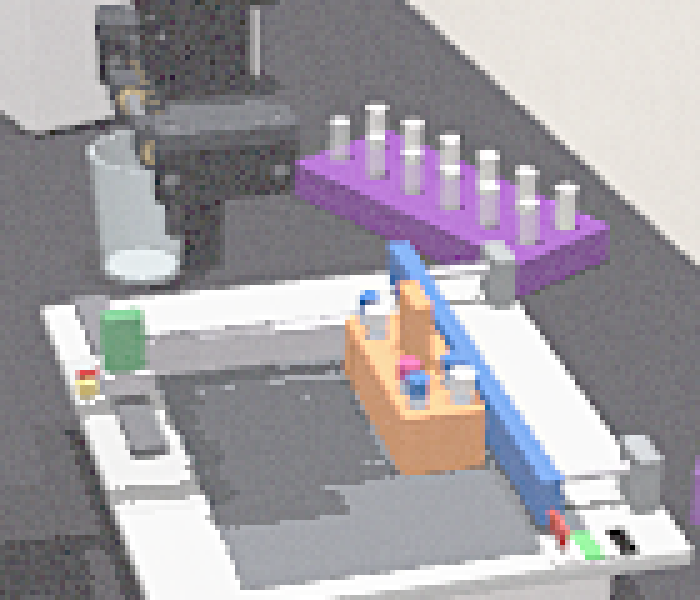

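View pics/pt.png

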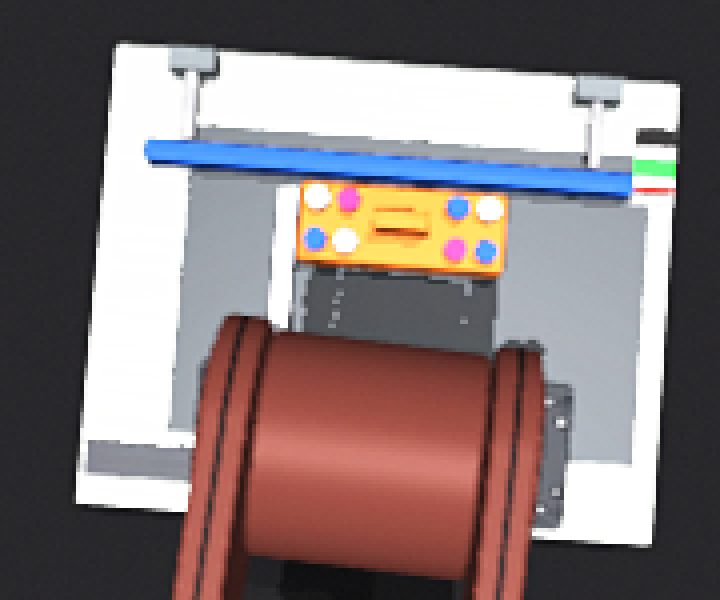

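```bash
cat > rk.py <<'E'
import sys,cv2
from geo import *
import math
th=-.0963;c=np.array([.5605,.01374])
def sh(p):
    d=p[:2]-c;return np.array([math.cos(th)*d[0]+math.sin(th)*d[1],-math.sin(th)*d[0]+math.cos(th)*d[1]])
r=pickle.load(open(f'pics/{sys.argv[1]}.pkl','rb'));a=r['color'].astype(float)
m=((a[...,0]-a[...,2]>70)&(a[...,1]>60)).astype(np.uint8)
m=cv2.morphologyEx(m,cv2.MORPH_CLOSE,np.ones((9,9)))
n,l,s,_=cv2.connectedComponentsWithStats(m[170:320,215:395]);i=1+s[1:,4].argmax()
v,u=np.nonzero(l==i);pts=np.array([sh(ray(r,(uu+215,vv+170),.132)) for uu,vv in zip(u,v)])
b=cv2.minAreaRect(pts.astype(np.float32));print(b, pts.min(0),pts.max(0))
E
python3 rk.py pt; python3 rk.py a_top
```

```text
((-0.12425082921981812, 0.0019302889704704285), (0.2119666188955307, 0.16203558444976807), 86.69882202148438) [-0.19905077 -0.10584043] [-0.03885232  0.11226468]
((-0.008318226784467697, -0.040592268109321594), (0.05127745494246483, 0.13078944385051727), 1.513684630393982) [-0.03492247 -0.10554777] [0.01878344 0.02459607]
```

Restrict the region to exclude the arm.

```bash
sed -i "s/m\[170:320,215:395\]/(m*(np.arange(480)[:,None]<245))[170:320,215:395]/" rk.py; python3 rk.py pt
```

```text
((0.038192346692085266, -0.011124752461910248), (0.13080886006355286, 0.053580038249492645), 89.87564086914062) [ 0.01128437 -0.07651624] [0.06491611 0.05427516]
```

Request:
play_rows(
  slide=[
    [-0.03,0,0.02],
    [-0.061,0,0.06],
    [-0.061,0,0.1],
    [-0.061,0,0.105],
    [-0.061,0,0.105],
  ],
  dr=[
    [0,0,-0.005],
    [0,0,-0.008],
    [0,0,-0.008],
    [0,0,-0.008],
    [0,0,-0.008],
  ],
)

```text
clock: 13.85
eef_pos: [0.5298, 0.0048, 0.0906]
tcp_rot: [0.0, 0.047, 0.999, 0.0]
wrist_force: [-0.3, -0.4, 0.8]
opening: 0.406
```

```bash
python3 side.py q 240 165 140 120 5; python3 mv.py -0.02 -0.012 0.09 0
```

```text
t 13.9 sh [-0.0288 -0.0119] z 0.0916 F [-0.49  0.95  0.13] open 0.4
slide [-0.0088 -0.0001  0.0016] dr [-0.0001  0.0022  0.0017]
```

View pics/q.png

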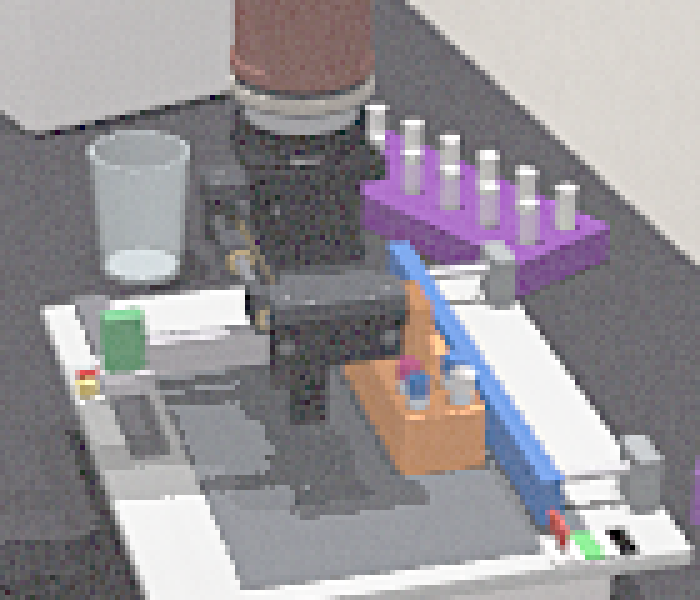

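Request:
play_rows(
  slide=[
    [0,0,0.006],
    [0,0,0.012],
    [0,0,0.014],
    [0,0,0.014],
  ],
  dr=[
    [0,0,0],
    [0,0,0],
    [0,0,0],
    [0,0,0],
  ],
)

```text
clock: 14.4
eef_pos: [0.5295, 0.0048, 0.0758]
tcp_rot: [-0.0, 0.047, 0.999, 0.0]
wrist_force: [-0.6, -0.2, -0.9]
opening: 0.397
```

Request:
play_rows(
  slide=[
    [0,0,0.001],
    [0,0,0.002],
    [0,0,0.003],
    [0,0,0.003],
  ],
  dr=[
    [0,0,0],
    [0,0,0],
    [0,0,0],
    [0,0,0],
  ],
)

```text
clock: 14.9
eef_pos: [0.5296, 0.0048, 0.0728]
tcp_rot: [-0.0, 0.047, 0.999, 0.0]
wrist_force: [-0.1, -0.1, 0.2]
opening: 0.4
```

Request:
play_rows(
  slide=[
    [0,0,0.001],
    [0,0,0.002],
    [0,0,0.003],
    [0,0,0.003],
  ],
  dr=[
    [0,0,0],
    [0,0,0],
    [0,0,0],
    [0,0,0],
  ],
)

```text
clock: 15.4
eef_pos: [0.5297, 0.0048, 0.0699]
tcp_rot: [-0.0, 0.047, 0.999, -0.0]
wrist_force: [0.2, 0.4, 0.2]
opening: 0.401
```

Request:
play_rows(
  slide=[
    [0,0,0.001],
    [0,0,0.002],
    [0,0,0.002],
  ],
  dr=[
    [0,0,0],
    [0,0,0],
    [0,0,0],
  ],
)

```text
clock: 15.78
eef_pos: [0.5298, 0.0048, 0.0697]
tcp_rot: [-0.0, 0.047, 0.999, -0.0]
wrist_force: [-6.0, 0.9, 13.5]
opening: 0.4
```

Request:
play_rows(
  slide=[
    [0,0,-0.01],
    [0,0,-0.023],
    [-0.01,0,-0.023],
    [-0.02,0,-0.023],
    [-0.028,0,-0.023],
    [-0.028,0,-0.023],
  ],
  dr=[
    [0,0,0],
    [0,0,0],
    [0,0,0],
    [0,0,0],
    [0,0,0],
    [0,0,0],
  ],
)

```text
clock: 16.52
eef_pos: [0.558, 0.0021, 0.0904]
tcp_rot: [-0.0, 0.047, 0.999, 0.0]
wrist_force: [-0.1, 0.1, 0.0]
opening: 0.402
```

```bash
python3 side.py s 240 165 140 120 5; python3 mv.py 0.0255 -0.0115 0.0915 0
```

```text
t 16.575 sh [-0.0019 -0.0118] z 0.0903 F [-0.12  0.98 -0.12] open 0.4
slide [-0.0274  0.0003 -0.0012] dr [ 0.     -0.0011  0.0025]
```

View pics/s.png

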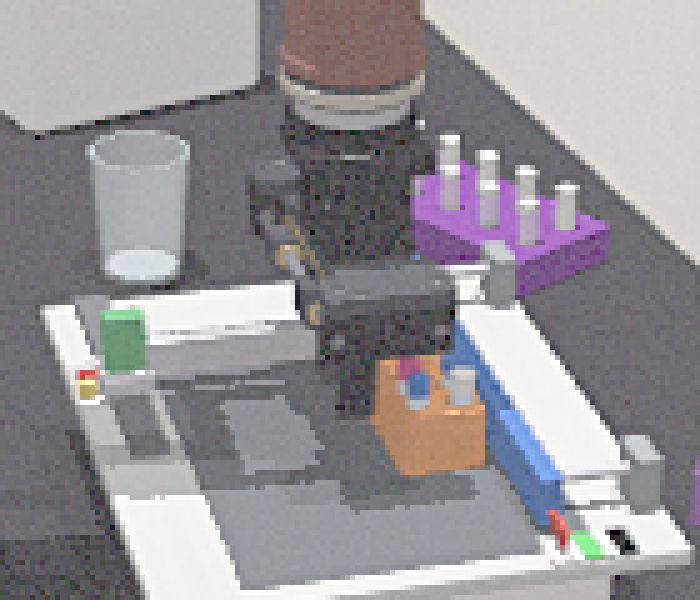

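Request:
play_rows(
  slide=[
    [-0.003,0,0],
    [-0.005,0,0],
    [-0.007,0,0],
    [-0.009,0,0],
    [-0.011,0,0],
    [-0.013,0,0],
    [-0.015,0,0],
    [-0.015,0,0],
  ],
  dr=[
    [0,0,0],
    [0,0,0],
    [0,0,0],
    [0,0,0],
    [0,0,0],
    [0,0,0],
    [0,0,0],
    [0,0,0],
  ],
)

```text
clock: 17.58
eef_pos: [0.5725, 0.0008, 0.0909]
tcp_rot: [-0.0, 0.047, 0.999, 0.0]
wrist_force: [-4.8, 1.0, 3.1]
opening: 0.398
```

```bash
python3 side.py t 240 165 140 120 5; python3 mv.py 0.0255 -0.0115 0.0905 0
```

```text
t 17.625 sh [ 0.0131 -0.0117] z 0.0909 F [-3.42 -0.05  2.08] open 0.403
slide [-0.0124  0.0002  0.0004] dr [ 0.0001 -0.0003  0.0025]
```

View pics/t.png

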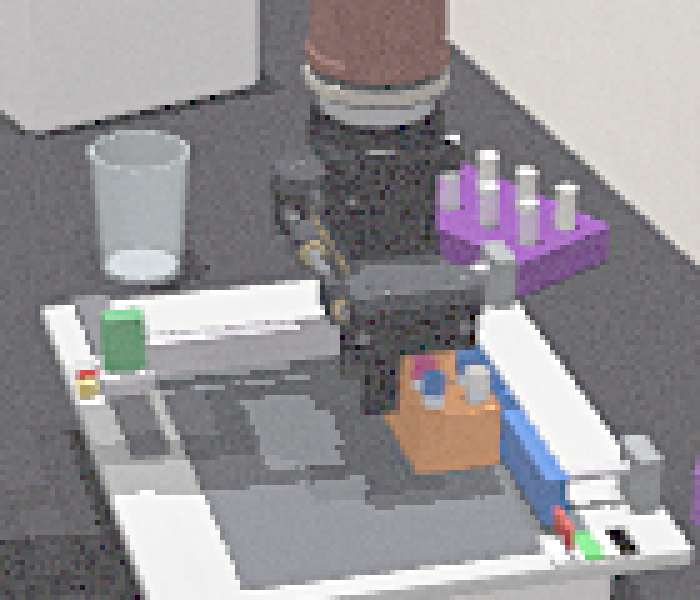

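Request:
play_rows(
  slide=[
    [0,0,-0.001],
    [0,0,-0.001],
    [0,0,-0.001],
    [0,0,-0.001],
  ],
  dr=[
    [0,0,0],
    [0,0,0],
    [0,0,0],
    [0,0,0],
  ],
)

```text
clock: 18.12
eef_pos: [0.5724, 0.0007, 0.0918]
tcp_rot: [-0.0, 0.047, 0.999, -0.0]
wrist_force: [-2.0, 0.5, -0.9]
opening: 0.401
```

```bash
python3 side.py u1 240 165 140 120 5; python3 mv.py; python3 side.py u2 240 165 140 120 5; python3 mv.py; python3 side.py u3 240 165 140 120 5 top; python3 mv.py
```

```text
t 18.175 sh [ 0.0131 -0.0118] z 0.0918 F [-2.12  0.3  -1.12] open 0.402
t 18.225 sh [ 0.0132 -0.0118] z 0.0918 F [-2.38  0.38 -1.44] open 0.401
t 18.275 sh [ 0.0132 -0.0118] z 0.0919 F [-1.12 -0.21 -1.6 ] open 0.399
```

View pics/u3.png

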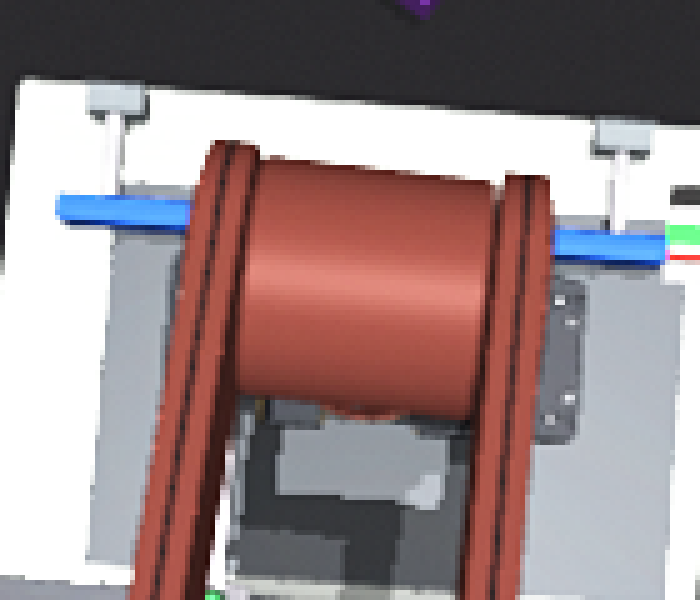

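Request:
play_rows(
  slide=[
    [-0.002,0,0.001],
    [-0.004,0,0.001],
    [-0.006,0,0.001],
    [-0.008,0,0.001],
    [-0.01,0,0.001],
    [-0.011,0,0.001],
    [-0.011,0,0.001],
    [-0.011,0,0.001],
  ],
  dr=[
    [0,0,0],
    [0,0,0],
    [0,0,0],
    [0,0,0],
    [0,0,0],
    [0,0,0],
    [0,0,0],
    [0,0,0],
  ],
)

```text
clock: 19.27
eef_pos: [0.5817, -0.0001, 0.0913]
tcp_rot: [-0.002, 0.047, 0.999, -0.0]
wrist_force: [-10.8, 1.1, 6.7]
opening: 0.403
```

```bash
python3 side.py v 310 225 80 70 9; python3 mv.py; python3 side.py vt 350 180 60 50 10 top; python3 mv.py
```

```text
t 19.325 sh [ 0.0225 -0.0118] z 0.0913 F [-11.19   2.07   7.12] open 0.401
t 19.375 sh [ 0.0225 -0.0118] z 0.0913 F [-10.44   1.71   6.18] open 0.399
```

View pics/v.png

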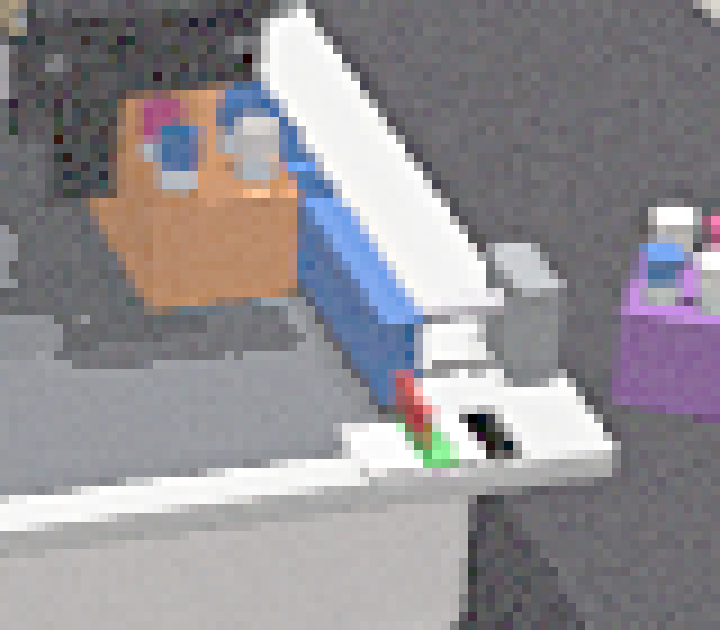

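View pics/vt.png

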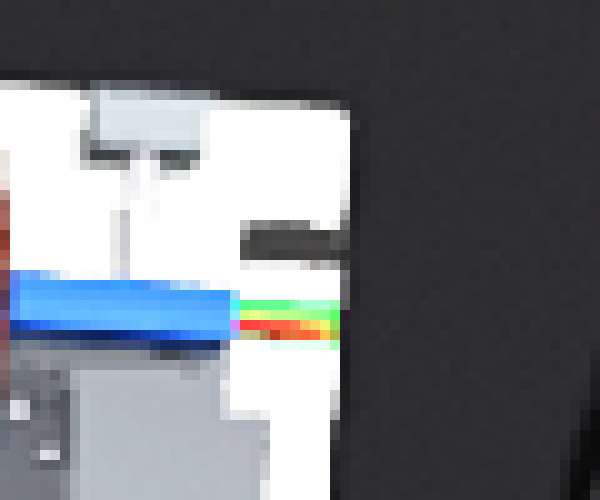

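```bash
cat > rail.py <<'E'
import sys
from geo import *
import math
th=-.0963;c=np.array([.5605,.01374])
def sh(p):
    d=p[:2]-c;return np.array([math.cos(th)*d[0]+math.sin(th)*d[1],-math.sin(th)*d[0]+math.cos(th)*d[1]])
def meas(n):
    r=pickle.load(open(f'pics/{n}.pkl','rb'));a=r['color'].astype(float);o=[]
    for u in list(range(355,371)) + list(range(256,262)):
        w=np.clip(a[180:235,u,2]-a[180:235,u,0]-40,0,80);v=(w*np.arange(180,235)).sum()/w.sum();o.append(sh(ray(r,(u,v),.128))[0])
    return np.array(o)
b=meas('a_top')
for n in sys.argv[1:]:
    d=(meas(n)-b)*1000;print(n,'right',d[:16].mean().round(2),d[:16].std().round(2),'left',d[16:].mean().round(2))
E
python3 rail.py b_top pt u3 vt
```

```text
b_top right -0.05 0.03 left -0.02
pt right -0.07 0.03 left -0.02
u3 right 2.66 0.24 left 2.61
vt right 11.24 0.3 left 11.73
```

Request:
play_rows(
  slide=[
    [-0.001,0,-0.0005],
    [-0.002,0,-0.0005],
    [-0.003,0,-0.0005],
    [-0.004,0,-0.0005],
    [-0.005,0,-0.0005],
    [-0.005,0,-0.0005],
    [-0.005,0,-0.0005],
    [-0.005,0,-0.0005],
  ],
  dr=[
    [0,0,0],
    [0,0,0],
    [0,0,0],
    [0,0,0],
    [0,0,0],
    [0,0,0],
    [0,0,0],
    [0,0,0],
  ],
)

```text
clock: 20.38
eef_pos: [0.5857, -0.0005, 0.0913]
tcp_rot: [-0.003, 0.047, 0.999, 0.0]
wrist_force: [-14.1, 1.6, 8.1]
opening: 0.4
```

```bash
python3 side.py w 240 185 150 110 5; python3 mv.py; python3 side.py wt 215 170 180 150 4 top; python3 mv.py; python3 rail.py wt
```

```text
t 20.425 sh [ 0.0265 -0.0117] z 0.0913 F [-12.47   2.04   6.66] open 0.399
t 20.475 sh [ 0.0265 -0.0117] z 0.0913 F [-13.49   1.08   6.41] open 0.396
wt right 15.42 0.27 left 15.49
```

View pics/w.png

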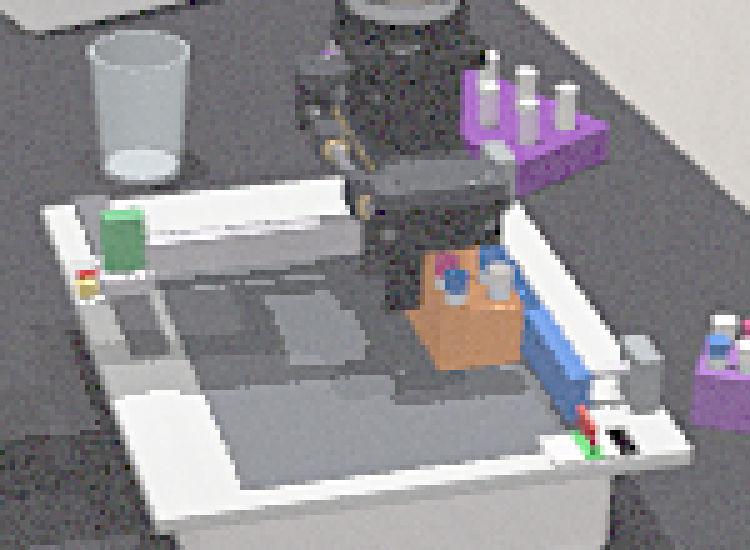

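View pics/wt.png

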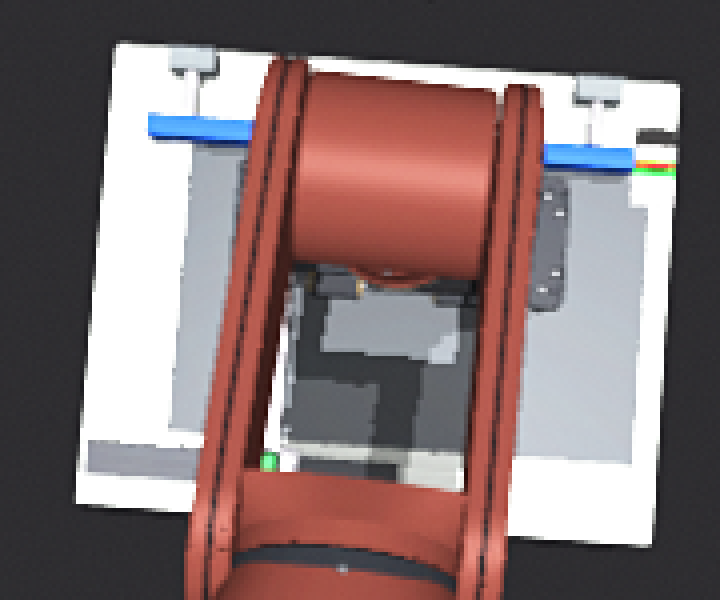

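```bash
python3 -c "
from ptr import Pw
from geo import *
import cv2
r=pickle.load(open('pics/w.pkl','rb'))
yr=-.0115-.065
q=[]
for n,x,z in(('near bot',.035,.092),('far bot',.085,.092),('far top',.085,.132),('near top',.035,.132)):
    p=proj(r,Pw(x,yr,z));q.append(p);print(n,p.round(2),((p-[240,185]+.5)*5).round(1))
a=r['color'][:,:,::-1].astype(float);a=(255*(a/255)**.5).astype(np.uint8)
f=12;u0,v0=315,225;z=cv2.resize(a[v0:v0+45,u0:u0+45],None,fx=f,fy=f,interpolation=cv2.INTER_CUBIC)
P=((np.array(q)-[u0,v0]+.5)*f).round().astype(int)
cv2.polylines(z,[P.reshape(-1,1,2)],True,(255,255,0),1);cv2.imwrite('pics/ov.png',z)"; python3 -c "
from ptr import *
print(cen('w')[1])"
```

```text
near bot [326.62 259.7 ] [435.6 376. ]
far bot [343.22 257.66] [518.6 365.8]
far top [343.89 245.53] [522.  305.1]
near top [327.09 247.5 ] [437.9 315. ]
{'red': (np.float64(256.94), np.float64(239.19), 11), 'yel': (np.float64(256.87), np.float64(241.67), 19)}
```

View pics/ov.png

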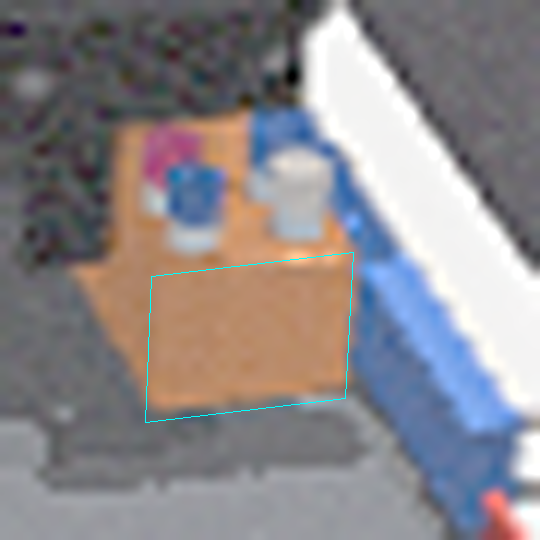

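```bash
cat > ov.py <<'E'
import sys
from ptr import Pw
from geo import *
import cv2
n,xc,yc,out=sys.argv[1],float(sys.argv[2]),float(sys.argv[3]),sys.argv[4]
r=pickle.load(open(f'pics/{n}.pkl','rb'))
yr=yc-.065
q=[proj(r,Pw(xc+dx,yr,z)) for dx,z in((-.025,.092),(.025,.092),(.025,.132),(-.025,.132))]
a=r['color'][:,:,::-1].astype(float);a=(255*(a/255)**.5).astype(np.uint8)
f=12;u0,v0=305,225;z=cv2.resize(a[v0:v0+45,u0:u0+55],None,fx=f,fy=f,interpolation=cv2.INTER_CUBIC)
P=((np.array(q)-[u0,v0]+.5)*f).round().astype(int)
cv2.polylines(z,[P.reshape(-1,1,2)],True,(255,255,0),1);cv2.imwrite(f'pics/{out}.png',z)
E
python3 ov.py p .0385 -.0111 ovp; python3 ov.py s .0385 -.0111 ovs
```

```text
(no output)
```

View pics/ovp.png

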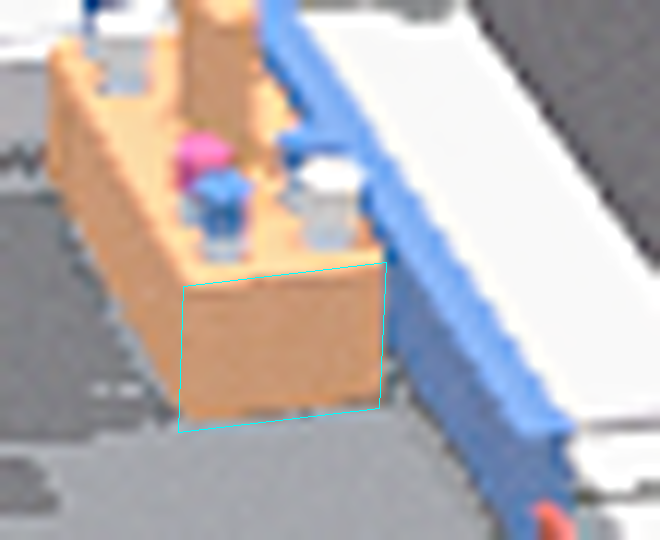

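Request:
play_rows(
  slide=[
    [0,0,0],
    [0,0,0],
    [0,0,0],
    [0,0,0],
    [0,0,0],
    [0,0,0],
    [0,0,0],
    [0,0,0],
  ],
  dr=[
    [0,0,0],
    [0,0,0],
    [0,0,0],
    [0,0,0],
    [0,0,0],
    [0,0,0],
    [0,0,0],
    [0,0,0],
  ],
)

```text
clock: 21.48
eef_pos: [0.5857, -0.0005, 0.0913]
tcp_rot: [-0.003, 0.047, 0.999, 0.0]
wrist_force: [-13.3, 1.4, 6.7]
opening: 0.401
```

Request:
play_rows(
  slide=[
    [0,0,0],
    [0,0,0],
    [0,0,0],
    [0,0,0],
    [0,0,0],
    [0,0,0],
    [0,0,0],
    [0,0,0],
  ],
  dr=[
    [0,0,0],
    [0,0,0],
    [0,0,0],
    [0,0,0],
    [0,0,0],
    [0,0,0],
    [0,0,0],
    [0,0,0],
  ],
)

```text
clock: 22.48
eef_pos: [0.5857, -0.0005, 0.0913]
tcp_rot: [-0.003, 0.047, 0.999, 0.0]
wrist_force: [-12.9, 1.3, 6.5]
opening: 0.4
```

```bash
python3 side.py x 240 185 150 110 5; python3 side.py xt 215 170 180 150 4 top; python3 mv.py; python3 rail.py xt; python3 ov.py x .0605 -.0105 ovx; python3 -c "
from ptr import *
print(cen('x')[1])"
```

```text
t 22.575 sh [ 0.0265 -0.0117] z 0.0913 F [-13.33   0.89   6.72] open 0.397
xt right 15.42 0.27 left 15.49
{'red': (np.float64(256.95), np.float64(239.19), 12), 'yel': (np.float64(256.88), np.float64(241.64), 19)}
```

View pics/ovx.png

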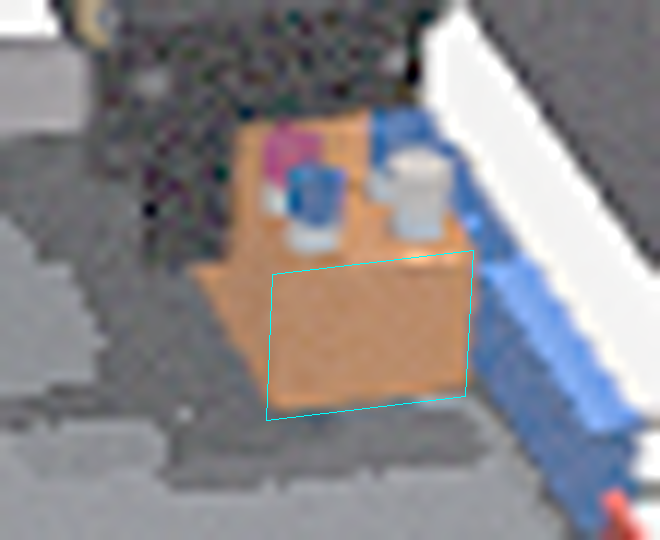

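```bash
python3 -c "
from cell import arm
print(arm.finish_job()); o=arm.get_obs(); print(o['clock'],o['wrist_force'])"
```

```text
the job is handed in; nothing more can be done
None
the job is handed in; nothing more can be done
```

I slid the side stop to the yellow clip and carried the rack by its handle fin to the stop. I then pressed the rack onto the rail with two spread fingertips on its near side, and handed in the job at about 22.6 s while still holding. The hand-in gives no verdict.

**Last checks before handing in:**
- **Stop:** the bar's centre and the clip agree to within about 1 mm. The pointer did not move when I released it or while I was pressing.
- **Rail:** pushed back about 15.5 mm, the same at its left and right ends, which works out to about 7.7 N. The red pointer is in the green zone, and the reading did not change over the 2 s hold.
- **Rack:** it looked square and flat in the side picture, with an estimated tilt change below 0.02 rad. I measured a gap of about 2 mm to the stop face before pressing; the arm hid that end afterwards, so I only inferred the final gap from the right-hand end.
- **Beaker, bottle and tip box:** not touched. The beaker stood where it was in the last side picture; I did not measure the other two again.

**Readings that disagreed:**
- **Tool height:** the fingertips were really about 22 mm above the reported tool point, instead of 14 mm below it as stated. I found this in the pictures and confirmed it by touching the platform, then corrected all heights for it.
- **Push force:** the wrist showed about 13 N forward and 6.7 N upward on the tool, more than the 7.7 N at the rail. I put the difference down to the fingers pressing the rack down and friction on the platform.

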